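# Fetch a sample jar from its tilt-out bin and put it on the balance

## Task

Weigh the red-capped sample jar: tilt the bin that holds it right forward to its stop, take the jar out and set it down gently, upright and well inside the ring in the middle of the balance pan, then shut the bin fully. Any glassware in front of that bin must first be moved out of the way so that the bin never strikes it, and left standing upright on the bench. Keep the other two bins shut, and knock nothing over or out of place.

Things in the scene. Friction and masses are not known exactly. Their poses are not given: they have to be found in the camera images.
- unit: Clear acrylic cabinet with three tilt-out bins side by side, fixed: 470 mm wide (its y), 140 deep (its x), roof top at 170. Origin: centre of its underside; +x to its back, +y to its left end as seen from the robot; the front face is at x = -70 mm, the roof's front edge at -58. Back, sides and roof are closed: only the bins' tilting gives access. Place and yaw change.
- bin_left (a joint): Tilt of the left bin (centred at y = +150 mm of the unit), rad: 0 shut, grows as its top swings out to the front, 0.65 against its stop. Hinge line (all bins): along the unit's y, at x = -45 mm, z = 30 mm of the unit. Light: about 1 N at the handle. Its weight keeps a bin shut below about 0.3 rad, and beyond about 0.5 pulls it on to the stop, where it stays.
- bin_left_handle (a point): Middle of the left bin's steel handle bar; moves and turns with the bin, +x from the bar into the bin, +z up along the bin's front wall. Bar: level, 8 mm thick, 90 mm long along the unit's y, a stem to the bin at each end; 35 mm in front of the outside of the bin's front wall (31 mm free between them) and 20 mm below that wall's top.
- bin_left_floor (a point): Middle of the left bin's inner floor (136 mm wide, 102 deep); moves and turns with the bin, +z the bin's own up, +x its back. Shut: 26 mm above the bench, 30 mm behind the hinge line.
- bin_middle (a joint): Tilt of the middle bin (centred at y = +0 mm of the unit), rad: 0 shut, grows as its top swings out to the front, 0.65 against its stop. Bins: clear, 142 mm wide, 106 deep, front wall 130 high and 4 thick with a blue top edge, sides sloping to a 59 mm high back wall, open at the top.
- bin_middle_handle (a point): Middle of the middle bin's steel handle bar; moves and turns with the bin, +x from the bar into the bin, +z up along the bin's front wall. Same bar as the left one. Shut: 35 mm in front of the unit's face, 132 mm above the bench (60 mm in front of and 102 mm above the hinge line).
- bin_middle_floor (a point): Middle of the middle bin's inner floor (136 mm wide, 102 deep); moves and turns with the bin, +z the bin's own up, +x its back. Shut: 26 mm above the bench, 30 mm behind the hinge line.
- bin_right (a joint): Tilt of the right bin (centred at y = -150 mm of the unit), rad: 0 shut, grows as its top swings out to the front, 0.65 against its stop. Fully out, a bin's handle bar is its foremost part, 89 mm in front of the unit's face and 71 to 79 mm above the bench.
- bin_right_handle (a point): Middle of the right bin's steel handle bar; moves and turns with the bin, +x from the bar into the bin, +z up along the bin's front wall. Same bar as the left one.
- bin_right_floor (a point): Middle of the right bin's inner floor (136 mm wide, 102 deep); moves and turns with the bin, +z the bin's own up, +x its back. Shut: 26 mm above the bench, 30 mm behind the hinge line.
- red_jar: Red-capped sample jar, 110 mm high: cream body 48 mm across, red cap 52 mm across from 84 mm up to the top. Origin: centre of its underside; +z up its axis. About 130 to 250 g. The one to weigh. It stands on the floor of any of the three bins, up to 12 mm off the bin's middle line; as the bin tilts it leans on the front wall, its axis then along the bin's up.
- blue_jar: Blue-capped sample jar, 110 mm high: cream body 48 mm across, blue cap 52 mm across from 84 mm up to the top. Origin: centre of its underside; +z up its axis. About 130 to 250 g. Stands in one of the other bins, and stays there.
- white_jar: White-capped sample jar, 110 mm high: cream body 48 mm across, white cap 52 mm across from 84 mm up to the top. Origin: centre of its underside; +z up its axis. About 130 to 250 g. Stands in one of the other bins, and stays there.
- balance: Laboratory balance, cream and black, 300 mm long (its x), 200 mm wide, fixed. Origin: centre of its underside on the bench; the keypad is at the -x end, the pan at the +x end.
- pan (a point): Centre of the balance's square steel pan (170 mm), on its top face, 88 mm above the bench; the dark ring engraved round it is 120 mm across. +z up.
- beaker: Tall glass beaker, 54 mm across (58 mm at the rim), 95 mm high, empty, about 90 g, loose. Origin: centre of its underside; +z up.
- conical_flask: Empty conical glass flask, 64 mm across at the base, narrowing to a neck 25 mm across from 72 mm up to its top at 105 mm (rim 31 mm), about 90 g, loose. Origin: centre of its underside; +z up.
- brown_bottle: Brown glass bottle, 52 mm across up to 62 mm high, black cap 32 mm across from 76 to 100 mm, about 160 g, loose. Origin: centre of its underside; +z up. Beaker, conical flask and brown bottle change places: two of them stand 80 to 105 mm before the unit's face, the third nearer the middle of the bench.
- tall_flask: Volumetric glass flask with a red stopper, 80 mm across at the bulb, 216 mm high, loose, leave alone. Origin: centre of its underside.
- burner: Gas burner on a green round foot 90 mm across, steel barrel, 151 mm high, leave alone. Origin: centre of its underside.
- wash_bottle: White squeeze bottle with a red cap and a bent spout, 72 mm across, 215 mm high, leave alone. Origin: centre of its underside.
- spatula: Steel weighing spatula, 150 mm long (its x), up to 16 mm wide and 6 thick, lying flat, leave alone. Origin: under its middle.
- tube_rack: Blue test-tube rack, 80 by 220 mm, 142 mm high with its tubes, fixed at the left. Origin: centre of its underside.

How it is judged:
By the outcome, as a careful person would: the job done as asked, in the order asked, and still so for the second after the job is handed in, with the robot touching nothing.
It also fails if it takes over 72 s, if anything falls off the work surface, if the arm or the gripper's body presses on something with over 40 N, if the wrist force passes 120 N, or if a joint passes its speed limit or range.

## Robot

A 7-joint arm with a two-finger parallel gripper is mounted at the origin on the work surface. World frame = base frame: x ahead of the robot, y to its left, z up, the work surface at z = 0. Lengths are in m, angles in degrees, forces in N, time in s.
With the tool pointing down it reaches from about 0.425 to 0.875 m from the base axis. Payload 4.7 kg.
Tool frame: the origin (TCP) lies on the centre line of the jaws, within the pads' length; the fingertips stand 8 mm ahead of it and the grasp point (between the pads) lies 11 mm behind it; z points along the fingers, x is the direction in which the jaws open and shut, and the axes are right-handed (so a half turn about z gives the same grasp; the last joint's range is limited). The gripper opens to 87 mm and grips with 3 to 60 N. Pads are 19 mm wide; open, the fingers measure 117 mm over their backs; the gripper's body (75 mm by 190 mm) begins 51 mm behind the grasp point.
Start: joints at [72.771, 18.392, -4.016, 83.108, 1.295, 78.541, -3.26], TCP at [0.201, -0.618, 0.208] pointing down, gripper open.
Joint ranges: [-163.93, 163.93], [-17.29, 119.83], [-79.2, 71.16], [3.27, 140.29], [-89.18, 269.18], [5.43, 117.66], [-154.24, 154.24]. Speed limits (degrees/s): [147.25, 147.25, 180, 180, 180, 180, 180].

## Interface

Orientations are given as [roll, pitch, yaw] about the fixed x, y, z axes, in that order (R = Rz(yaw) Ry(pitch) Rx(roll)).
In Python, from cell import telemetry, read_camera, get_calibration, sign_off gives the robot as it stands. The module is installed in compiled form; this text tells all that it offers.
- The arm moves only by the tool carry_out, never from a script. Its arguments are lists of equal length, an entry for each row: "translation": the shift along the tool's x, y, z in cm, a list of three; "turn": the turn about the tool's z in rad; "gripper": the opening, from 0 (shut) to 1 (fully open). In form: {"translation": [[dx, dy, dz], ...], "turn": [turn, ...], "gripper": [gripper, ...]}. A call has 1 to 5 rows; each row is the pose to reach, as a shift and turn from the pose commanded when the call began, along the tool's axes at that moment; what a row does not reach only later rows make up. A row lasts 1/8 s, in which the tool goes at most 62.5 mm and 10.7 degrees, less where a joint would pass 70% of its speed; a pose out of reach is approached as far as the arm can. A call with a gripper value outside its range is refused whole. The fingers move at their own pace and stop on an object; "squeeze" is the grip in N (left out, the last holds). Time passes only in rows, so rows that repeat a pose let the fingers close. It gives the time, the measured TCP pose, the force and the opening at its end, in the units of the state.
- telemetry.get_obs(): the state, without advancing time (a new reading comes with each control period).
- read_camera(name): name is "side" or "top" or "wrist"; returns the picture (384x512x3 uint8, red, green, blue); there is no depth.
- get_calibration(name): a dict with "fx", "fy", "cx", "cy" (pixels), "R" (3x3) and "t" (3): a world point X has camera coordinates R X + t. Camera axes: x right, y down, z forward; pixel columns grow to the right and rows downward; lengths in m; the calibration is good to about 2 mm. The wrist camera is an equidistant fisheye: a pixel r from the principal point sees the ray r / f radians off the axis. A picture is of the moment at which its call begins: read the wrist's pose just before it. get_calibration takes no time and is no camera call; for the wrist camera it gives the pose at the moment of the call.
- sign_off(): hands the job in, once; it reports no verdict.
The state is a dict: "time_s": time; "qpos": joint angles; "joint_velocities": joint speeds; "effort": joint torques, N m; "tool_pos": TCP position; "tool_rot": TCP orientation; "force": force on the tool from outside, world axes, zero at the start; "wrist_torque": the same for the moment, N m; "grip_width": finger opening in m.
Only numpy, scipy, OpenCV 4.12 (cv2) and the standard library are available. Lean on these libraries where they do the work, as an engineer would, in place of code of your own. Each camera call takes 0.05 s, during which the arm holds its last target.

## Working session

There is one attempt and no reset: what is moved stays moved. The work goes in short steps, Python scripts to look and compute and a tool call to move; the robot and the scene stay as the last step left them, time stands still between calls to the robot, and variables do not carry over. Pictures are saved under pics/ and viewed, and the job is handed in when it is done.

Besides the shell and the picture viewer there is one more tool, called after "Request:" as name([rows], argument=value, ...), one row to a line, values as JSON. carry_out: Moves the arm, as the interface text tells. Its arguments: {"type":"object","properties":{"translation":{"type":"array","items":{"type":"array","items":{"type":"number"}}},"turn":{"type":"array","items":{"type":"number"}},"gripper":{"type":"array","items":{"type":"number"}},"squeeze":{"type":"number"}},"required":["translation","turn","gripper"]}

```bash
mkdir -p pics; ls
python3 - <<'E'
from cell import telemetry, read_camera, get_calibration
import cv2
for n in ("side","top","wrist"):
    cv2.imwrite(f"pics/{n}0.png",read_camera(n)[:,:,::-1])
    c=get_calibration(n);print(n,c)
print(telemetry.get_obs())
E
```

```text
pics
side {'fx': 483.2931150618595, 'fy': 483.2931150618595, 'cx': 262.18393424634826, 'cy': 191.77334739928733, 'R': array([[-1.32454219e-01, -9.91188793e-01, -8.10252667e-04],
       [-7.92821725e-01,  1.06436641e-01, -6.00087455e-01],
       [ 5.94886201e-01, -7.88417295e-02, -7.99933991e-01]]), 't': array([0.14956262, 0.55115175, 1.15015438])}
top {'fx': 455.9711680179365, 'fy': 455.9711680179365, 'cx': 245.60771987599182, 'cy': 193.23284931465528, 'R': array([[ 0.08837006, -0.99607458,  0.00511462],
       [-0.97599553, -0.0876125 , -0.19939103],
       [ 0.19905644,  0.01262835, -0.97990666]]), 't': array([0.04643946, 0.63694534, 1.68747915])}
wrist {'fx': 297.3186396354542, 'fy': 297.3186396354542, 'cx': 258.0324959436344, 'cy': 192.37773244508807, 'R': array([[ 3.10106506e-01, -9.50701776e-01, -2.97497849e-04],
       [-9.20198940e-01, -3.00235480e-01,  2.51182340e-01],
       [-2.38888816e-01, -7.76195205e-02, -9.67939742e-01]]), 't': array([-0.64922119, -0.03157887,  0.38766935])}
{'time_s': 0.15, 'qpos': array([72.77243875, 18.43029926, -4.01682709, 83.15727616,  1.29735059,
       78.54007649, -3.25975514]), 'joint_velocities': array([-0.03170264, -0.05738952,  0.03647888, -0.16668516, -0.03402375,
       -0.13646983, -0.10301549]), 'effort': array([ 7.90193935e-04, -4.91794932e+01, -4.03996529e-01, -3.12876463e+01,
       -6.39713136e-02,  4.05413308e-02,  1.13605115e-04]), 'tool_pos': array([ 0.20106623, -0.61767735,  0.20731543]), 'tool_rot': array([ 1.79993186e+02,  8.23021247e-02, -7.19611419e+01]), 'force': array([-0.2037586 , -0.95418402, -0.14749114]), 'wrist_torque': array([-0.0128425 ,  0.05488339,  0.02838231]), 'grip_width': 0.08689671329785088}
```

View pics/side0.png

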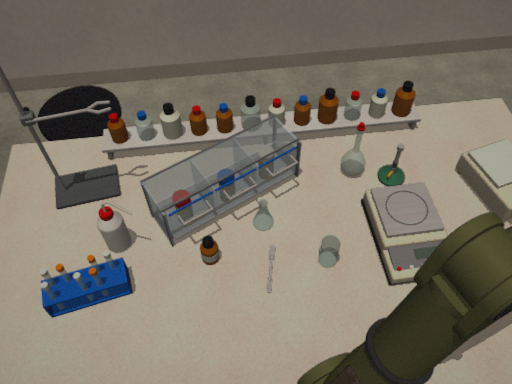

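View pics/top0.png

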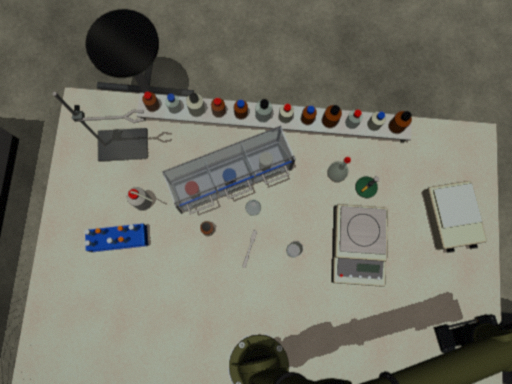

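View pics/wrist0.png

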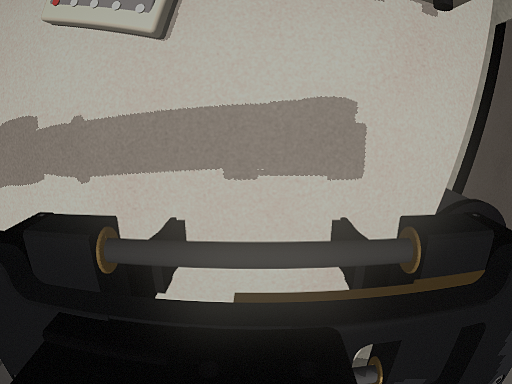

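```bash
cat > h.py <<'E'
import numpy as np, cv2
from cell import telemetry, read_camera, get_calibration
from scipy.spatial.transform import Rotation as Ro
def ray(n,u,v,c=None):
    c=c or get_calibration(n); R,t=c["R"],c["t"]
    a=np.array([(u-c["cx"])/c["fx"],(v-c["cy"])/c["fy"],1.0])
    if n=="wrist":
        r=np.hypot(a[0],a[1]); a=np.array([a[0]/r*np.sin(r),a[1]/r*np.sin(r),np.cos(r)])
    return -R.T@t, R.T@a
def on_z(n,u,v,z,c=None):
    o,d=ray(n,u,v,c); return o+d*(z-o[2])/d[2]
def proj(n,X,c=None):
    c=c or get_calibration(n); p=c["R"]@np.asarray(X)+c["t"]
    if n=="wrist":
        r=np.hypot(p[0],p[1]);th=np.arctan2(r,p[2]);p=np.array([p[0]/r*th,p[1]/r*th,1])
    else: p=p/p[2]
    return np.array([c["cx"]+c["fx"]*p[0],c["cy"]+c["fy"]*p[1]])
def two(a,ua,b,ub):
    o1,d1=ray(a,*ua);o2,d2=ray(b,*ub)
    s=np.linalg.lstsq(np.c_[d1,-d2],o2-o1,rcond=None)[0]
    p,q=o1+s[0]*d1,o2+s[1]*d2
    return (p+q)/2,np.linalg.norm(p-q)
E
python3 - <<'E'
from h import *
o=telemetry.get_obs();Rt=Ro.from_euler('xyz',o['tool_rot'],degrees=True).as_matrix()
c=get_calibration("wrist");p=-c["R"].T@c["t"]
print("cam in tool",Rt.T@(p-o['tool_pos']),"cam axes in tool\n",(c["R"]@Rt).round(2))
for n,(x,y,w,h) in {"side":(130,110,220,200),"top":(150,115,160,150)}.items():
    im=cv2.imread(f"pics/{n}0.png")[y:y+h,x:x+w]; k=3.0 if n=="side" else 4
    cv2.imwrite(f"pics/{n}c.png",cv2.resize(im,None,fx=k,fy=k,interpolation=cv2.INTER_CUBIC))
E
```

```text
cam in tool [-0.00052753 -0.06717999 -0.17567146] cam axes in tool
 [[ 1.   -0.   -0.  ]
 [ 0.    0.97 -0.25]
 [ 0.    0.25  0.97]]
```

View pics/sidec.png

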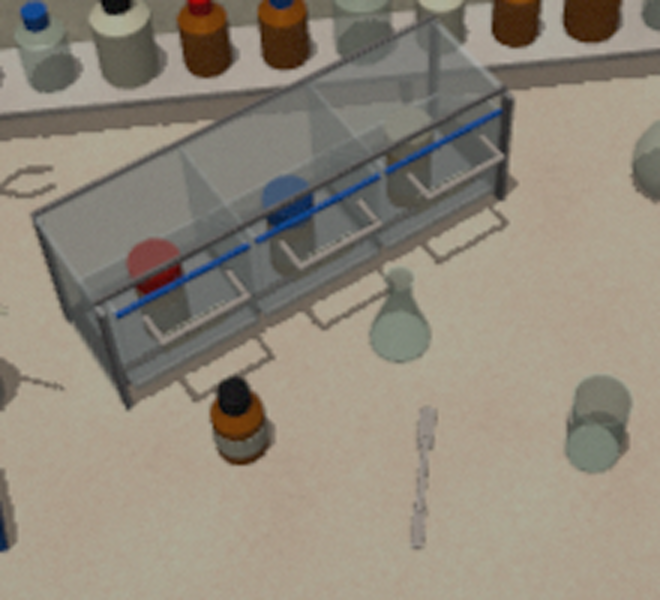

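View pics/topc.png

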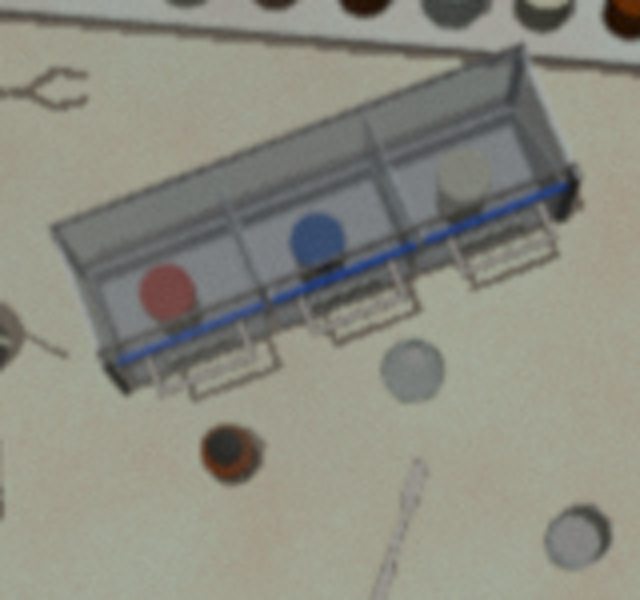

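Run:
```python
from h import *
np.set_printoptions(precision=4,suppress=True)
L,R=(180,205.5),(292.5,161.25)
l,r=on_z("top",*L,.152),on_z("top",*R,.152)
l2,r2=on_z("side",169.3,215,.152),on_z("side",296.7,147.3,.152)
for a,b in((l,r),(l2,r2)):
    d=a-b; print("edge",a,b,np.linalg.norm(d), "yaw",np.degrees(np.arctan2(-d[0],d[1])))
print(two("top",L,"side",(169.3,215)),two("top",R,"side",(296.7,147.3)))
# masks for caps
for n in("top","side"):
    hsv=cv2.cvtColor(cv2.imread(f"pics/{n}0.png"),cv2.COLOR_BGR2HSV)
    m=cv2.inRange(hsv,(105,150,90),(125,255,255))
    k,lab,st,ce=cv2.connectedComponentsWithStats(m)
    for i in range(1,k):
        if st[i,4]>12: print(n,"blue",st[i],ce[i])
print("bottle cap",on_z("top",206.5,226.75,.1),on_z("side",130+235/3,110+388/3,.1))
print("bottle base side", on_z("side",130+240/3,110+448/3,.0))
print("flask base",on_z("side",130+400/3,110+340/3,.0), "top-view base", on_z("top",150+412/4,115+372/4,0.0))
print("beaker base",on_z("side",130+592/3,110+450/3,.0))
# pan
print("pan",on_z("top",364,230,.088),on_z("side",407,208,.088))
print("bal corners",[on_z("top",u,v,.08)[:2] for u,v in((337,204),(388,206),(385,285),(333,283))])
print("redcap",on_z("top",150+167/4,115+291/4,.136),on_z("side",130+155/3,110+255/3,.136))
```

```text
edge [0.546  0.3344 0.152 ] [ 0.7482 -0.0604  0.152 ] 0.443524976222325 yaw 27.119231583584853
edge [0.5447 0.3351 0.152 ] [ 0.744 -0.055  0.152] 0.4380451052792076 yaw 27.060402813558362
(array([0.5464, 0.3351, 0.1495]), np.float64(0.0006768033532676803)) (array([ 0.7511, -0.0589,  0.1436]), np.float64(0.00440035167655192))
top blue [168  94   6   7  36] [170.3889  96.7222]
top blue [238 100   6   7  36] [240.3889 102.8611]
top blue [308 106   6   7  36] [310.5    108.8333]
top blue [378 112   7   7  34] [380.7941 114.9118]
top blue [281 161  10   5  14] [285.7143 163.    ]
top blue [258 168  17   7  19] [266.0526 170.7368]
top blue [223 176  31  13  46] [237.5435 181.9565]
top blue [ 86 224  59  27 906] [116.3267 238.8311]
side blue [378  89   7   5  32] [381.0625  90.9375]
side blue [300  96   7   6  35] [303.0857  98.3143]
side blue [220 103   7   6  33] [222.8182 105.697 ]
side blue [137 111   8   6  38] [140.5526 113.3947]
side blue [259 147  38  21  73] [277.0548 156.7945]
side blue [216 168  40  23  91] [234.7363 179.2418]
side blue [169 192  44  24  92] [190.2609 203.163 ]
side blue [  42  258   86   49 1527] [ 85.9587 283.1172]
side blue [ 53 291  77  25 202] [ 91.4703 302.9257]
bottle cap [0.4839 0.2355 0.1   ] [0.4849 0.2366 0.1   ]
bottle base side [0.478  0.2412 0.    ]
flask base [0.5817 0.0696 0.    ] top-view base [0.5865 0.0693 0.    ]
beaker base [ 0.4302 -0.0989  0.    ]
pan [ 0.5255 -0.3498  0.088 ] [ 0.5219 -0.3475  0.088 ]
bal corners [array([ 0.6165, -0.2461]), array([ 0.6261, -0.4392]), array([ 0.3311, -0.436 ]), array([ 0.3215, -0.2458])]
redcap [0.6185 0.3015 0.136 ] [0.621  0.3009 0.136 ]
```

```bash
cat >> h.py <<'E'
def rel(target,yaw=None):
    o=telemetry.get_obs();Rt=Ro.from_euler('xyz',o['tool_rot'],degrees=True).as_matrix()
    ps=np.array(o['tool_pos']); d=Rt.T@(np.asarray(target,float)-ps)*100
    t=0 if yaw is None else -np.radians((yaw-o['tool_rot'][2]+180)%360-180)
    return d.round(2),round(float(t),3)
YAW=27.1
def U(x,y,z,c=(0.6455+.068*np.cos(np.radians(27.1)),.1385+.068*np.sin(np.radians(27.1))),yaw=YAW):
    a=np.radians(yaw);return np.array([c[0]+x*np.cos(a)-y*np.sin(a),c[1]+x*np.sin(a)+y*np.cos(a),z])
E
python3 - <<'E'
from h import *
print(rel((.40,-.38,.28),-62.9))
print("spat",on_z("top",255,231,0),on_z("top",244,266,0),"rack",on_z("top",117,238,.1),"tallflask",on_z("top",338,172,.04),"burner",on_z("top",367,187,.0),"wash",on_z("top",134,195,.2))
E
```

```text
(array([-16.45, -26.27,  -7.25]), -0.158)
spat [0.49614467 0.05368687 0.        ] [0.35729384 0.08454989 0.        ] rack [0.41311116 0.55915688 0.1       ] tallflask [ 0.75265723 -0.25153261  0.04      ] burner [ 0.71208089 -0.37783723  0.        ] wash [0.56111314 0.49291837 0.2       ]
```

Request:
carry_out([
  [-3.3, -5.2, -1.5],
  [-6.6, -10.5, -3],
  [-9.9, -15.7, -4.5],
  [-13.2, -21, -6],
  [-16.5, -26.3, -7.2],
], turn=[-0.03, -0.06, -0.1, -0.13, -0.158], gripper=[0.8, 0.8, 0.8, 0.8, 0.8], squeeze=15)

```text
time_s: 0.78
tool_pos: [0.3972, -0.3828, 0.2795]
tool_rot: [180.0, -0.0, -62.9]
force: [1.2, -0.5, -0.0]
grip_width: 0.0698
```

Run:
```python
from h import *
print(rel((.48,-.09,.28),-62.9), telemetry.get_obs()['qpos'])
```

```text
(array([-22.29, -20.72,  -0.07]), 0.001) [ 56.00817413   5.62362712 -16.00982169  90.43574206   1.57684636
  84.12879768 -22.95839287]
```

Request:
carry_out([
  [-4.4, -4.1, 0],
  [-8.9, -8.3, 0],
  [-13.4, -12.4, 0],
  [-17.8, -16.6, 0],
  [-22.3, -20.7, 0],
], turn=[0, 0, 0, 0, 0], gripper=[0.8, 0.8, 0.8, 0.8, 0.8])

```text
time_s: 1.4
tool_pos: [0.4791, -0.0898, 0.2788]
tool_rot: [180.0, -0.0, -62.9]
force: [1.6, -0.1, -0.8]
grip_width: 0.07
```

Run:
```python
from h import *
print(rel((.484,.19,.28),-62.9))
```

```text
(array([-24.69, -13.17,  -0.13]), -0.0)
```

Request:
carry_out([
  [-5, -2.6, 0],
  [-10, -5.3, 0],
  [-15, -7.9, 0],
  [-20, -10.5, 0],
  [-24.7, -13.2, 0],
], turn=[0, 0, 0, 0, 0], gripper=[0.8, 0.8, 0.8, 0.8, 0.8])

```text
time_s: 2.02
tool_pos: [0.4836, 0.1901, 0.279]
tool_rot: [-180.0, -0.1, -62.9]
force: [0.4, 0.2, -0.1]
grip_width: 0.0695
```

Run:
```python
from h import *
o=telemetry.get_obs()
c=get_calibration("wrist"); im=read_camera("wrist"); 
import pickle; pickle.dump(c,open("c1.pkl","wb"))
cv2.imwrite("pics/w1.png",im[:,:,::-1]); print(o['tool_pos'],o['qpos'])
```

```text
[0.48360054 0.19006856 0.27899175] [ 24.027351     3.7284914  -50.17814303  93.62518626   2.93753584
  83.97726153 -89.31359253]
```

View pics/w1.png

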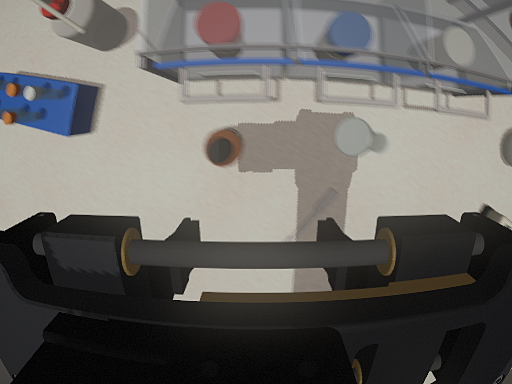

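Run:
```python
from h import *
import pickle;c=pickle.load(open("c1.pkl","rb"))
im=cv2.imread("pics/w1.png")
cv2.imwrite("pics/w1c.png",cv2.resize(im[0:180,130:330],None,fx=4,fy=4,interpolation=cv2.INTER_CUBIC)[:600])
m=(im.max(2)<75).astype(np.uint8); m[180:]=0
k,lab,st,ce=cv2.connectedComponentsWithStats(m)
for i in range(1,k):
    if st[i,4]>60: print(st[i],ce[i],on_z("wrist",*ce[i],.1,c))
for X in (U(-.105,.195,.132),U(-.105,.105,.132),U(-.105,.045,.132),U(-.105,-.045,.132),U(-.068,.221,.152),U(-.068,-.221,.152)): print(proj("wrist",X,c).round(1))
```

```text
[59  0 10 14 74] [64.35135135  6.41891892] [0.57813826 0.54471606 0.1       ]
[144  58  34  24 185] [159.42702703  71.42162162] [0.5422981  0.35498119 0.1       ]
[ 70  85  28  50 885] [ 83.44632768 109.27570621] [0.45750849 0.43704576 0.1       ]
[452  89  34   7 138] [471.25362319  92.34782609] [ 0.73022012 -0.02405947  0.1       ]
[216 139  15  23 227] [223.55506608 148.88546256] [0.49073082 0.24026905 0.1       ]
[189.  103.4]
[271.8 101.9]
[326.7 103.4]
[400.2 108.8]
[160.6  69.4]
[512.6  96.9]
```

View pics/w1c.png

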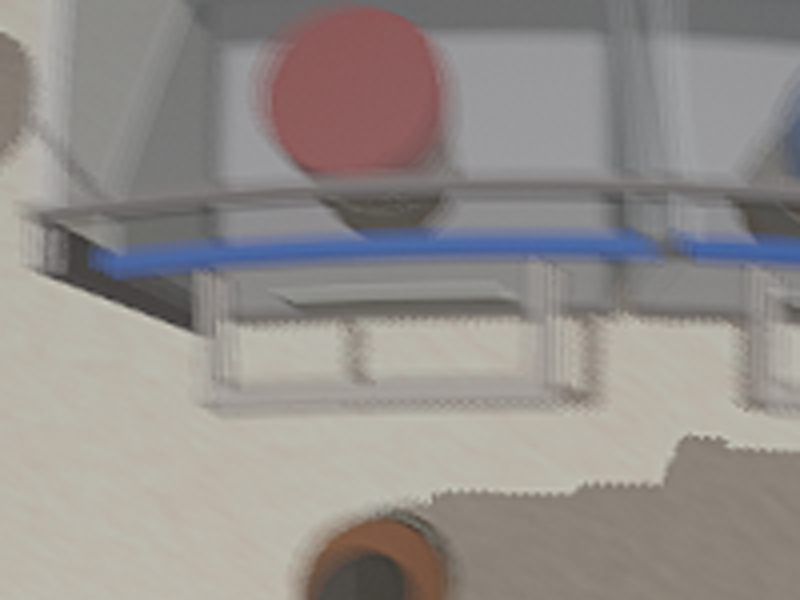

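Run:
```python
from h import *
import pickle
o=telemetry.get_obs(); print(o['tool_pos'],o['joint_velocities'].round(1))
c=get_calibration("wrist"); im=read_camera("wrist")[:,:,::-1]
pickle.dump(c,open("c2.pkl","wb"));cv2.imwrite("pics/w2.png",im)
cv2.imwrite("pics/w2c.png",cv2.resize(im[20:170,130:330],None,fx=4,fy=4,interpolation=cv2.INTER_CUBIC))
for X in (U(-.105,.195,.132),U(-.105,.105,.132),U(-.105,.045,.132),U(-.105,-.045,.132),U(-.068,.221,.152),U(-.068,-.221,.152)): print(proj("wrist",X,c).round(1))
```

```text
[0.48192097 0.19908991 0.27923725] [ 1.7 -3.2  1.8  2.3 -3.5  2.1 11.8]
[198.5 105.3]
[281.6 105.1]
[335.9 107.4]
[407.9 113.6]
[170.7  70.7]
[517.9 102.8]
```

View pics/w2c.png

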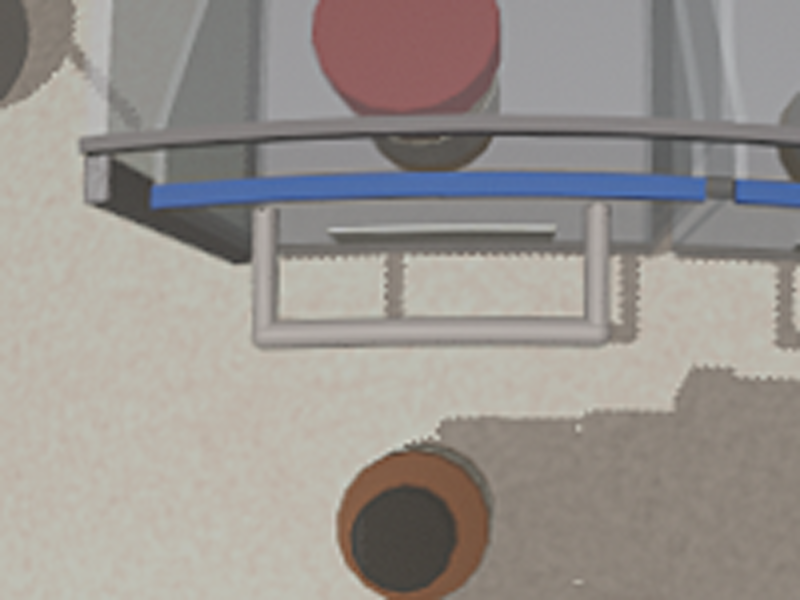

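Run:
```python
from h import *
import pickle
for i in range(3): read_camera("top")
o=telemetry.get_obs(); print(o['tool_pos'],o['joint_velocities'].round(1))
c=get_calibration("wrist"); im=read_camera("wrist")[:,:,::-1]
pickle.dump(c,open("c3.pkl","wb"));cv2.imwrite("pics/w3.png",im)
cv2.imwrite("pics/w3c.png",cv2.resize(im[20:170,130:330],None,fx=4,fy=4,interpolation=cv2.INTER_CUBIC))
for X in (U(-.105,.195,.132),U(-.105,.105,.132),U(-.105,.045,.132),U(-.105,-.045,.132),U(-.068,.221,.152),U(-.068,-.221,.152)): print(proj("wrist",X,c).round(1))
```

```text
[0.48398448 0.18755772 0.27852783] [ 1.3 -0.3  1.5  0.4  0.   0.  -0.2]
[186.7 102.6]
[269.7 101. ]
[324.7 102.4]
[398.7 107.7]
[158.3  68.6]
[512.   95.9]
```

View pics/w3c.png

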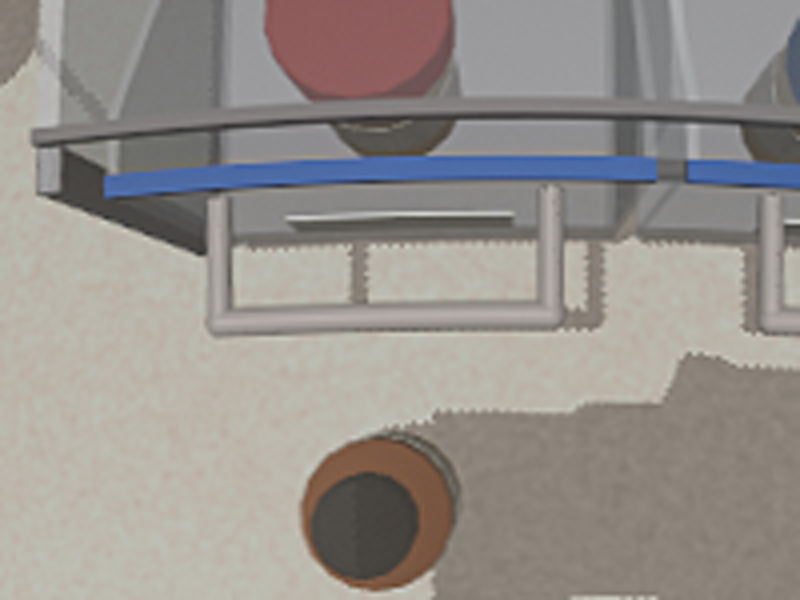

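View pics/w3.png

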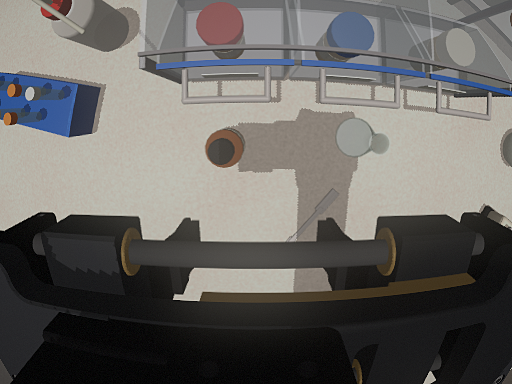

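Run:
```python
from h import *
import pickle;c=pickle.load(open("c3.pkl","rb"))
np.set_printoptions(precision=4,suppress=True)
f=lambda u,v,z:on_z("wrist",u,v,z,c)
print("bar ends",f(181.75,100.2,.132),f(271,99,.132))
print("blue L/R of left bin",f(156.3,66.5,.152),f(294,62.2,.152), "mid L",f(302,62.5,.152))
print("pred bar ends",U(-.105,.195,.132),U(-.105,.105,.132),"blue",U(-.068,.221,0),U(-.068,.079,0))
print("capc",f(221.25,151.3,.1)); print(rel(np.r_[f(221.25,151.3,.1)[:2],.20],-62.9))
d=f(156.3,66.5,.152)-f(294,62.2,.152); print(np.degrees(np.arctan2(-d[0],d[1])),np.linalg.norm(d))
d=f(181.75,100.2,.132)-f(271,99,.132); print(np.degrees(np.arctan2(-d[0],d[1])),np.linalg.norm(d))
```

```text
bar ends [0.5238 0.3016 0.132 ] [0.5673 0.2148 0.132 ]
blue L/R of left bin [0.5461 0.3384 0.152 ] [0.6107 0.212  0.152 ] mid L [0.6145 0.2048 0.152 ]
pred bar ends [0.5237 0.2952 0.132 ] [0.5647 0.2151 0.132 ] blue [0.5448 0.3352 0.    ] [0.6095 0.2088 0.    ]
capc [0.4871 0.2389 0.1   ]
(array([-4.53, -2.62,  7.85]), -0.002)
27.10701186491778 0.14193050158924508
26.612805083310004 0.09704752445453271
```

Request:
carry_out([
  [-2.5, -1.3, 1.5],
  [-4.5, -2.6, 4],
  [-4.5, -2.6, 8],
  [-4.5, -2.6, 12],
  [-4.5, -2.6, 14],
], turn=[0, 0, 0, 0, 0], gripper=[0.8, 0.8, 0.8, 0.8, 0.8])

```text
time_s: 2.95
tool_pos: [0.4863, 0.2375, 0.1367]
tool_rot: [179.8, -0.0, -63.1]
force: [-0.1, 0.2, 0.0]
grip_width: 0.0698
```

Run:
```python
from h import *
print(rel((.4865,.2385,.078),-62.9))
```

```text
(array([-0.08, -0.08,  5.87]), -0.003)
```

Request:
carry_out([
  [0, 0, 3],
  [0, 0, 5.5],
  [0, 0, 5.9],
  [0, 0, 5.9],
  [0, 0, 5.9],
], turn=[0, 0, 0, 0, 0], gripper=[0.8, 0.8, 0.8, 0.2, 0.2], squeeze=15)

```text
time_s: 3.58
tool_pos: [0.4878, 0.2405, 0.0813]
tool_rot: [-179.9, -0.0, -62.9]
force: [0.5, 0.7, -0.4]
grip_width: 0.0567
```

Request:
carry_out([
  [0, 0, 0],
  [0, 0, 0],
  [0, 0, -1.5],
  [0, 0, -4],
  [0, 0, -6],
], turn=[0, 0, 0, 0, 0], gripper=[0.2, 0.2, 0.2, 0.2, 0.2])

```text
time_s: 4.2
tool_pos: [0.4871, 0.2407, 0.1419]
tool_rot: [-179.9, -0.0, -62.9]
force: [0.5, -0.6, 0.6]
grip_width: 0.0181
```

Run:
```python
from h import *
print(rel((.40,.20,.14),-62.9),telemetry.get_obs()['grip_width'])
```

```text
(array([-0.35,  9.61,  0.17]), 0.0) 0.01812167843643935
```

Run:
```python
from h import *
import pickle
o=telemetry.get_obs(); print(o['tool_pos'],o['joint_velocities'].round(1),o['force'])
c=get_calibration("wrist"); im=read_camera("wrist")[:,:,::-1]
pickle.dump(c,open("c4.pkl","wb"));cv2.imwrite("pics/w4.png",im)
cv2.imwrite("pics/s4.png",cv2.resize(read_camera("side")[:,:,::-1][110:310,130:350],None,fx=3,fy=3))
```

```text
[0.48710111 0.24066768 0.1418582 ] [  4.9  -9.9  -2.9 -10.3  -9.   16.5   7. ] [ 0.48699898 -0.57267087  0.6471213 ]
```

View pics/w4.png

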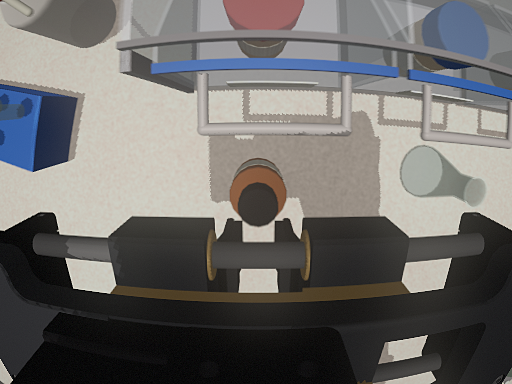

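View pics/s4.png

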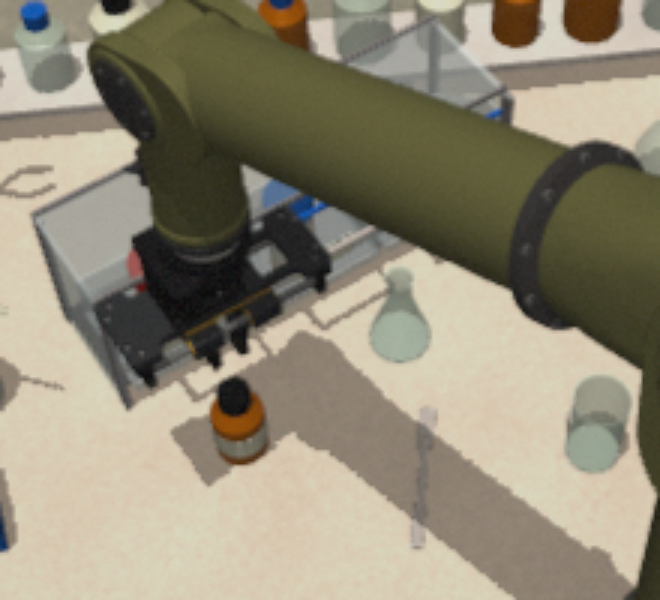

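Run:
```python
from h import *
import pickle;c=pickle.load(open("c4.pkl","rb"))
print(on_z("wrist",257.5,204,.1,c), rel((.487,.239,.078),-62.9))
```

```text
[0.48823351 0.24215443 0.1       ] (array([0.13, 0.26, 6.49]), -0.0)
```

Request:
carry_out([
  [0, 0, 0],
  [0, 0, 0],
  [0, 0, 0],
  [0.1, 0.1, 3],
  [0.1, 0.1, 6.3],
], turn=[0, 0, 0, 0, 0], gripper=[0.7, 0.7, 0.7, 0.7, 0.7])

```text
time_s: 4.92
tool_pos: [0.4866, 0.2388, 0.0762]
tool_rot: [-180.0, -0.0, -62.9]
force: [-0.0, 0.5, 1.1]
grip_width: 0.0574
```

Request:
carry_out([
  [0, 0, 0],
  [0, 0, 0],
  [0, 0, 0],
  [0, 0, 0],
  [0, 0, 0],
], turn=[0, 0, 0, 0, 0], gripper=[0.2, 0.2, 0.2, 0.2, 0.2], squeeze=15)

```text
time_s: 5.55
tool_pos: [0.487, 0.2396, 0.078]
tool_rot: [-179.9, -0.0, -62.9]
force: [-0.4, 1.0, 4.5]
grip_width: 0.0313
```

Request:
carry_out([
  [0, 0, -1.5],
  [0, 1, -3],
  [-0.2, 4.5, -3],
  [-0.4, 8, -3],
  [-0.4, 9.5, -3],
], turn=[0, 0, 0, 0, 0], gripper=[0.2, 0.2, 0.2, 0.2, 0.2])

```text
time_s: 6.18
tool_pos: [0.398, 0.1981, 0.1069]
tool_rot: [179.9, -0.1, -62.9]
force: [0.5, -0.2, -2.1]
grip_width: 0.031
```

Request:
carry_out([
  [0, 0, 0],
  [0, 0, 1.2],
  [0, 0, 2.3],
  [0, 0, 2.8],
  [0, 0, 3.0],
], turn=[0, 0, 0, 0, 0], gripper=[0.2, 0.2, 0.2, 0.2, 0.2])

```text
time_s: 6.8
tool_pos: [0.4005, 0.2008, 0.078]
tool_rot: [-180.0, 0.1, -62.9]
force: [-4.1, -0.7, 19.8]
grip_width: 0.0313
```

Request:
carry_out([
  [0, 0, -0.1],
  [0, 0, -0.1],
  [0, 0, -0.1],
  [0, 0, -0.1],
  [0, 0, -4],
], turn=[0, 0, 0, 0, 0], gripper=[0.2, 0.6, 0.6, 0.6, 0.6])

```text
time_s: 7.42
tool_pos: [0.3976, 0.1982, 0.1151]
tool_rot: [179.7, 0.1, -62.9]
force: [0.4, 0.3, 0.6]
grip_width: 0.0514
```

Request:
carry_out([
  [0, 0, -5],
  [0, 0, -9],
  [0, -3, -11],
  [0, -7, -11],
  [0, -9, -11],
], turn=[0, 0, 0, 0, 0], gripper=[0.6, 0.6, 0, 0, 0])

```text
time_s: 8.05
tool_pos: [0.4818, 0.2405, 0.227]
tool_rot: [-179.9, 0.1, -63.0]
force: [-0.2, 0.3, -0.4]
grip_width: 0.0295
```

Run:
```python
from h import *
import pickle
for i in range(2): read_camera("top")
o=telemetry.get_obs(); print(o['tool_pos'],o['joint_velocities'].round(1),o['force'],o['grip_width'])
c=get_calibration("wrist"); im=read_camera("wrist")[:,:,::-1]
pickle.dump(c,open("c5.pkl","wb"));cv2.imwrite("pics/w5.png",im)
cv2.imwrite("pics/s5.png",cv2.resize(read_camera("side")[:,:,::-1][110:310,130:350],None,fx=3,fy=3))
```

```text
[0.48116385 0.24071694 0.22633526] [ 0.7 -3.5 -0.1  2.8 -2.6  1.3  2. ] [-0.12607043  0.4961329  -0.25489234] 0.022330153228474887
```

View pics/w5.png

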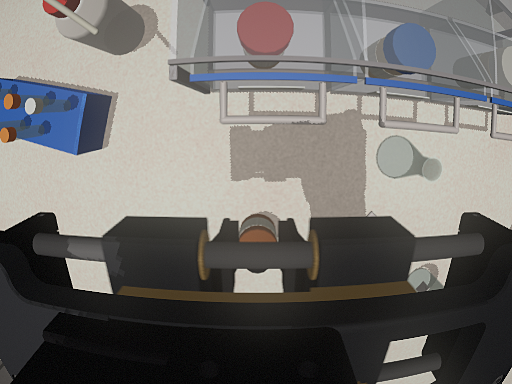

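View pics/s5.png

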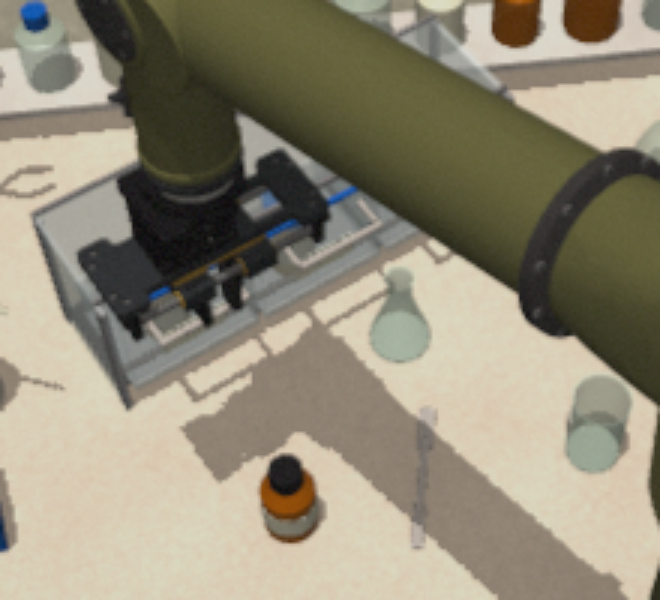

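Run:
```python
from h import *
import pickle;c=pickle.load(open("c5.pkl","rb"))
im=cv2.imread("pics/w5.png");cv2.imwrite("pics/w5c.png",cv2.resize(im[50:140,180:340],None,fx=5,fy=5,interpolation=cv2.INTER_CUBIC))
```

```text
(no output)
```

View pics/w5c.png

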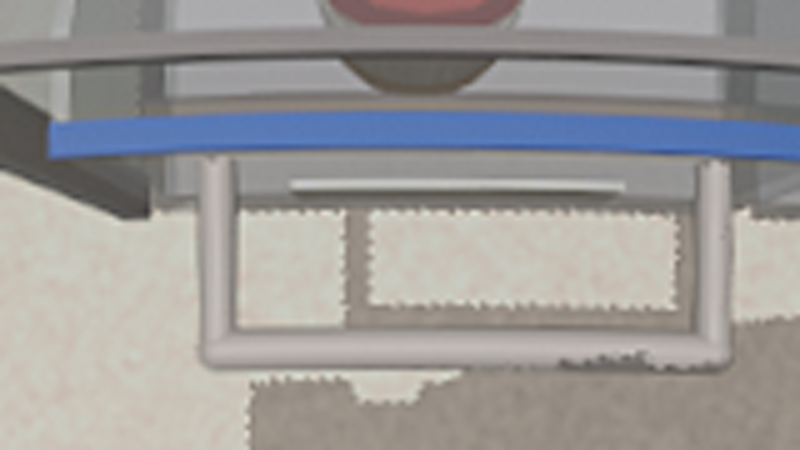

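```bash
cat >> h.py <<'E'
BAR=np.array([.5456,.2582])  # shut bar centre, left bin
_a=np.radians(27.1);UX=np.array([np.cos(_a),np.sin(_a)]);UY=np.array([-np.sin(_a),np.cos(_a)])
def B(dx,dy,z):  # offset from shut bar centre in unit axes
    p=BAR+dx*UX+dy*UY; return np.array([p[0],p[1],z])
E
python3 - <<'E'
from h import *
import pickle;c=pickle.load(open("c5.pkl","rb"))
p=on_z("wrist",273.2,119.6,.132,c);q=on_z("wrist",275,76,.152,c)
print(p,q,(q-p)[:2]@UX,(q-p)[:2]@UY,(p[:2]-BAR)@UX,(p[:2]-BAR)@UY)
for th in (.1,.2,.3,.4,.45,.5,.65):
    x=-60*np.cos(th)-102*np.sin(th);z=-60*np.sin(th)+102*np.cos(th);print(th,round(x+60,1),round(z+30,1))
print(rel(B(.0175,0,.19),-62.9),rel(B(.0175,0,.13),-62.9))
E
```

```text
[0.54475816 0.25870029 0.132     ] [0.57798576 0.27522468 0.152     ] 0.03710724152058384 -0.00042644070018534855 -0.0005215171950193482 0.0008288585660018575
0.1 -9.9 125.5
0.2 -19.1 118.0
0.3 -27.5 109.7
0.4 -35.0 100.6
0.45 -38.4 95.7
0.5 -41.6 90.7
0.65 -49.5 74.9
(array([ 1.43, -8.48,  3.63]), 0.0) (array([ 1.43, -8.48,  9.63]), 0.0)
```

Request:
carry_out([
  [0.7, -4.3, 0],
  [1.4, -8, 0],
  [1.4, -8.6, 1],
  [1.4, -8.6, 2],
  [1.4, -8.6, 3],
], turn=[0, 0, 0, 0, 0], gripper=[0, 0, 0, 0, 0])

```text
time_s: 8.88
tool_pos: [0.5616, 0.2666, 0.1965]
tool_rot: [180.0, -0.1, -62.9]
force: [-0.0, -1.2, -0.7]
grip_width: 0.0004
```

Run:
```python
from h import *
o=telemetry.get_obs(); print(o['joint_velocities'].round(1),o['grip_width'])
print(rel(B(.019,0,.15),-62.9),rel(B(.019,0,.128),-62.9))
cv2.imwrite("pics/w6.png",read_camera("wrist")[:,:,::-1])
```

```text
[-0.3  2.7  1.3  6.2  2.7 -8.1 -1.9] 0.00037942891985217676
(array([ 0.02, -0.1 ,  4.65]), 0.001) (array([ 0.01, -0.1 ,  6.85]), 0.001)
```

View pics/w6.png

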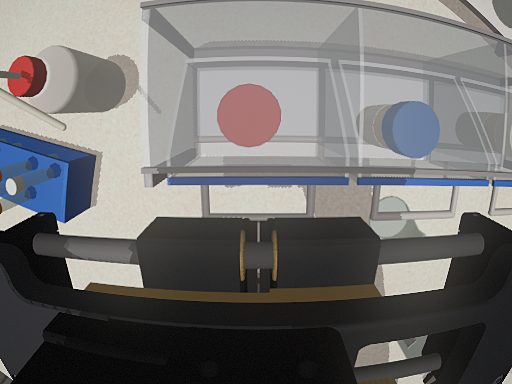

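Request:
carry_out([
  [0, -0.1, 1.5],
  [0, -0.1, 3],
  [0, -0.1, 4.5],
  [0, -0.1, 6],
  [0, -0.1, 6.8],
], turn=[0, 0, 0, 0, 0], gripper=[0, 0, 0, 0, 0])

```text
time_s: 9.55
tool_pos: [0.5633, 0.267, 0.1274]
tool_rot: [179.9, 0.0, -62.9]
force: [0.2, -0.2, 0.3]
grip_width: 0.0
```

Run:
```python
from h import *
o=telemetry.get_obs(); print(o['joint_velocities'].round(1),o['force'])
for d,z in ((.0036,.1235),(-.0056,.116),(-.014,.108),(-.020,.1005)): print(rel(B(d,0,z)))
```

```text
[-1.   2.5  1.3  3.2  2.6 -5.9 -1.8] [ 0.15209547 -0.19057324  0.32935407]
(array([-0.02,  1.62,  0.39]), 0.0)
(array([-0.02,  2.54,  1.15]), 0.0)
(array([-0.02,  3.38,  1.95]), 0.0)
(array([-0.02,  3.98,  2.7 ]), 0.0)
```

Request:
carry_out([
  [0, 0.6, 0],
  [0, 1.1, 0.2],
  [0, 1.6, 0.4],
  [0, 2.1, 0.75],
  [0, 2.5, 1.15],
], turn=[0, 0, 0, 0, 0], gripper=[0, 0, 0, 0, 0])

```text
time_s: 10.18
tool_pos: [0.5407, 0.2555, 0.1183]
tool_rot: [179.9, -0.1, -62.9]
force: [-5.3, -3.8, 12.4]
grip_width: 0.0004
```

Request:
carry_out([
  [0, 0.3, 0.3],
  [0, 0.6, 0.6],
  [0, 0.9, 0.9],
  [0, 1.2, 1.2],
  [0, 1.5, 1.5],
], turn=[0, 0, 0, 0, 0], gripper=[0, 0, 0, 0, 0])

```text
time_s: 10.8
tool_pos: [0.5254, 0.2477, 0.1032]
tool_rot: [179.6, -0.1, -62.9]
force: [-2.1, -1.5, 4.5]
grip_width: 0.0011
```

Run:
```python
from h import *
o=telemetry.get_obs(); print(o['joint_velocities'].round(1),o['force'],(o['tool_pos'][:2]-BAR)@UX)
cv2.imwrite("pics/w7.png",read_camera("wrist")[:,:,::-1])
cv2.imwrite("pics/s7.png",cv2.resize(read_camera("side")[:,:,::-1][110:310,130:350],None,fx=3,fy=3))
```

```text
[ 1.7 -0.7  0.   4.8  0.6 -9.5  0.2] [-2.07022624 -1.51880143  4.47803988] -0.022788357662625446
```

View pics/w7.png

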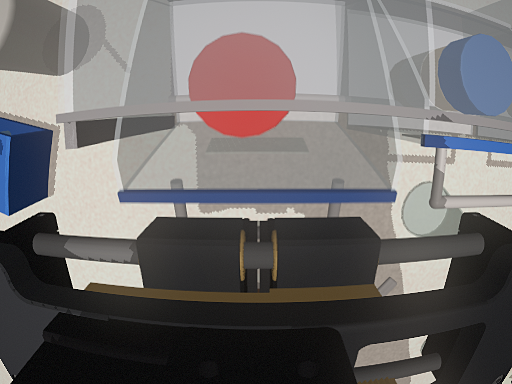

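View pics/s7.png

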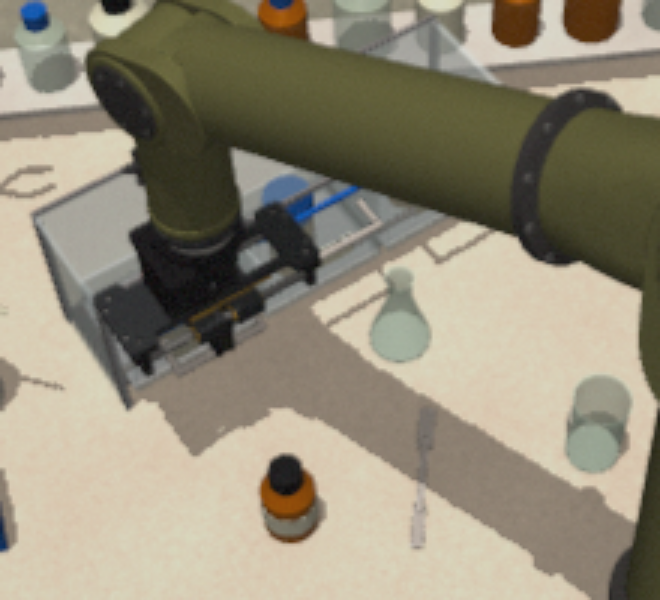

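Request:
carry_out([
  [0, 0, -1],
  [0, 0, -2],
  [0, 0, -3],
  [0, 0.5, -4],
  [0, 1.8, -4],
], turn=[0, 0, 0, 0, 0], gripper=[0, 0, 0, 0, 0])

```text
time_s: 11.52
tool_pos: [0.5123, 0.2414, 0.1434]
tool_rot: [-179.9, 0.0, -62.9]
force: [-0.1, 0.3, -0.2]
grip_width: 0.0007
```

Run:
```python
from h import *
o=telemetry.get_obs(); print(o['joint_velocities'].round(1),o['force'],(o['tool_pos'][:2]-BAR)@UX,o['tool_pos'][2])
import pickle
c=get_calibration("wrist");im=read_camera("wrist")[:,:,::-1]; cv2.imwrite("pics/w8.png",im)
pickle.dump(c,open("c8.pkl","wb"))
```

```text
[ 12.9 -14.8  -5.3  16.7 -11.1  -5.    6.7] [-0.11292025  0.3272145  -0.18138004] -0.03733465192572389 0.14337548523422763
```

View pics/w8.png

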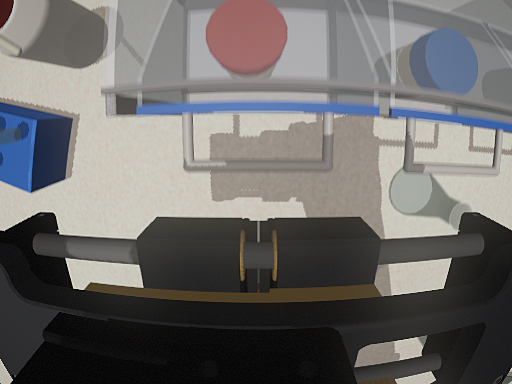

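Run:
```python
from h import *
print(rel(B(-.002,0,.150),-62.9))
import pickle;c=pickle.load(open("c8.pkl","rb"))
p=on_z("wrist",258,164,.132,c);print((p[:2]-BAR)@UX,(p[:2]-BAR)@UY)
```

```text
(array([ 0.02, -3.78, -0.75]), 0.001)
4.032440404767931e-05 0.000683463689984194
```

Request:
carry_out([
  [0, -1.5, -1],
  [0, -3, -1],
  [0, -3.8, -1],
  [0, -3.8, -1],
  [0, -3.8, -0.7],
], turn=[0, 0, 0, 0, 0], gripper=[0, 0, 0, 0, 0])

```text
time_s: 12.2
tool_pos: [0.5455, 0.2584, 0.149]
tool_rot: [180.0, 0.0, -62.9]
force: [-0.0, -0.0, -0.5]
grip_width: 0.0005
```

Run:
```python
from h import *
o=telemetry.get_obs(); print(o['joint_velocities'].round(1),o['force'],(o['tool_pos'][:2]-BAR)@UX)
for th in np.arange(0,.66,.05):
    x=-60*np.cos(th)-102*np.sin(th)+60;z=-60*np.sin(th)+102*np.cos(th)+30
    print(round(th,2),rel(B(x/1e3-.002,0,z/1e3+.012))[0])
```

```text
[-0.2  0.9  0.5  2.   1.1 -2.4 -0.9] [-0.02946893 -0.04935889 -0.51197724] 1.4055909845584472e-05
0.0 [0.02 0.2  0.5 ]
0.05 [0.02 0.7  0.81]
0.1 [0.02 1.19 1.15]
0.15 [0.02 1.66 1.51]
0.2 [0.02 2.11 1.9 ]
0.25 [0.02 2.54 2.3 ]
0.3 [0.02 2.95 2.73]
0.35 [0.02 3.33 3.18]
0.4 [0.02 3.7  3.64]
0.45 [0.02 4.04 4.13]
0.5 [0.02 4.35 4.63]
0.55 [0.02 4.64 5.14]
0.6 [0.02 4.91 5.67]
0.65 [0.02 5.15 6.22]
```

Request:
carry_out([
  [0, 0.2, 0.4],
  [0, 0.7, 0.8],
  [0, 1.2, 1.2],
  [0, 1.7, 1.55],
  [0, 2.1, 1.9],
], turn=[0, 0, 0, 0, 0], gripper=[0, 0, 0, 0, 0])

```text
time_s: 12.82
tool_pos: [0.527, 0.2484, 0.1302]
tool_rot: [180.0, -0.0, -62.9]
force: [0.5, -0.1, 0.3]
grip_width: 0.0003
```

Run:
```python
from h import *
o=telemetry.get_obs(); print(o['joint_velocities'].round(1),o['force'],(o['tool_pos'][:2]-BAR)@UX)
cv2.imwrite("pics/w9.png",read_camera("wrist")[:,:,::-1])
```

```text
[ 2.8 -2.6 -0.8  6.1 -1.5 -4.4  0.6] [ 0.45199714 -0.06593635  0.34134946] -0.021035658050665606
```

View pics/w9.png

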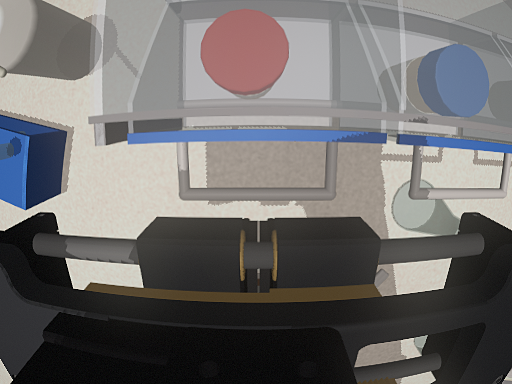

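Request:
carry_out([
  [0, 0, -1.5],
  [0, -1.2, -2.4],
  [0, -2.4, -2.4],
  [0, -2.4, -2.2],
  [0, -2.4, -2],
], turn=[0, 0, 0, 0, 0], gripper=[0, 0, 0, 0, 0])

```text
time_s: 13.5
tool_pos: [0.5481, 0.2596, 0.1498]
tool_rot: [179.9, 0.0, -62.9]
force: [-0.6, 0.5, -0.2]
grip_width: 0.0008
```

Run:
```python
from h import *
o=telemetry.get_obs(); print(o['joint_velocities'].round(1),o['force'],(o['tool_pos'][:2]-BAR)@UX)
for th in np.arange(0,.66,.05):
    x=-60*np.cos(th)-102*np.sin(th)+60;z=-60*np.sin(th)+102*np.cos(th)+30
    print(round(th,2),rel(B(x/1e3+.003,0,z/1e3+.012))[0])
```

```text
[-0.   0.5  0.2  1.5  0.7 -1.7 -0.6] [-0.58635718  0.53160597 -0.20557646] 0.002899150428711426
0.0 [ 0.01 -0.01  0.58]
0.05 [0.01 0.49 0.89]
0.1 [0.01 0.98 1.23]
0.15 [0.01 1.44 1.59]
0.2 [0.01 1.89 1.98]
0.25 [0.01 2.32 2.38]
0.3 [0.01 2.73 2.81]
0.35 [0.01 3.12 3.26]
0.4 [0.01 3.48 3.72]
0.45 [0.01 3.82 4.21]
0.5 [0.01 4.14 4.71]
0.55 [0.01 4.43 5.22]
0.6 [0.01 4.69 5.75]
0.65 [0.01 4.93 6.3 ]
```

Touch the bar first, then follow the arc.

Request:
carry_out([
  [0, 0, 0.4],
  [0, 0, 0.7],
  [0, 0.2, 0.9],
  [0, 0.5, 1.1],
  [0, 0.8, 1.3],
], turn=[0, 0, 0, 0, 0], gripper=[0, 0, 0, 0, 0])

```text
time_s: 14.12
tool_pos: [0.5413, 0.2558, 0.1373]
tool_rot: [180.0, -0.0, -62.9]
force: [-0.3, 0.7, 0.7]
grip_width: 0.0005
```

Run:
```python
from h import *
o=telemetry.get_obs(); print(o['joint_velocities'].round(1),o['force'],(o['tool_pos'][:2]-BAR)@UX)
cv2.imwrite("pics/w10.png",read_camera("wrist")[:,:,::-1])
```

```text
[ 2.4 -2.2 -0.8  4.5 -1.3 -2.7  0.4] [-0.26477188  0.69961649  0.68890532] -0.004897388818916245
```

View pics/w10.png

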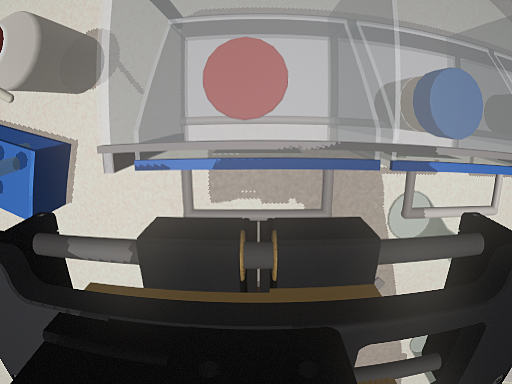

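Run:
```python
from h import *
c=get_calibration("wrist"); o=telemetry.get_obs(); print(o['tool_pos'],o['force'])
for n,X in (("bar",B(0,0,.132)),("barL",B(0,.045,.132)),("midbar",B(0,-.15,.132)),("blue",B(.037,0,.152)),("bluemid",B(.037,-.15,.152))): print(n,proj("wrist",X,c).round(1))
P=np.array(o['tool_pos'])
print("tip",proj("wrist",P-[0,0,.008],c),proj("wrist",P-[0,0,.008]+np.r_[UX*.0095,0],c))
im=cv2.imread("pics/w10.png");cv2.imwrite("pics/w10c.png",cv2.resize(im[140:240,170:330],None,fx=5,fy=5,interpolation=cv2.INTER_CUBIC))
```

```text
[0.54086577 0.25560235 0.13702389] [-0.62775767 -0.540703   -0.67381156]
bar [258.5 214.9]
barL [189.6 214.5]
midbar [456.2 211.5]
blue [258.6 162.5]
bluemid [480.  168.3]
tip [258.67373117 221.21972381] [258.6893303  207.44459089]
```

View pics/w10c.png

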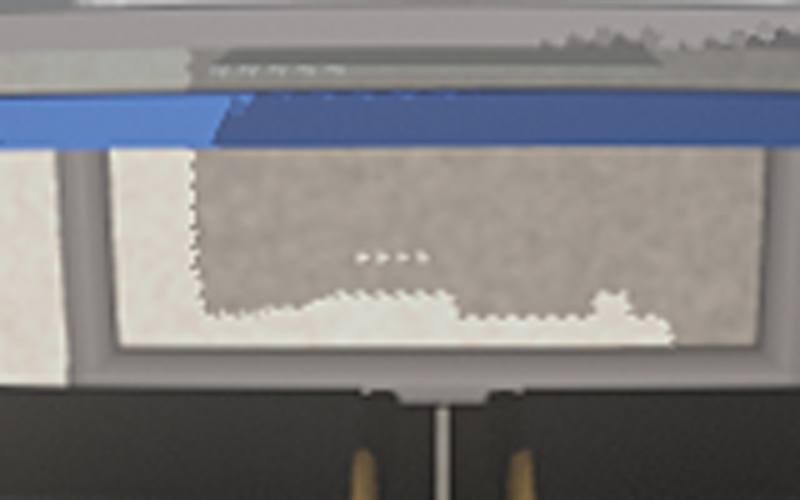

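Run:
```python
import cv2,numpy as np
im=cv2.imread("pics/w3.png")[190:310,140:380]
cv2.imwrite("pics/f3.png",cv2.resize(np.clip(im.astype(float)*1.8,0,255).astype('uint8'),None,fx=3.3,fy=3.3,interpolation=cv2.INTER_CUBIC))
im=cv2.imread("pics/w4.png")[190:310,180:340]
cv2.imwrite("pics/f4.png",cv2.resize(np.clip(im.astype(float)*2.5,0,255).astype('uint8'),None,fx=4.5,fy=4.5,interpolation=cv2.INTER_CUBIC))
```

```text
(no output)
```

View pics/f3.png

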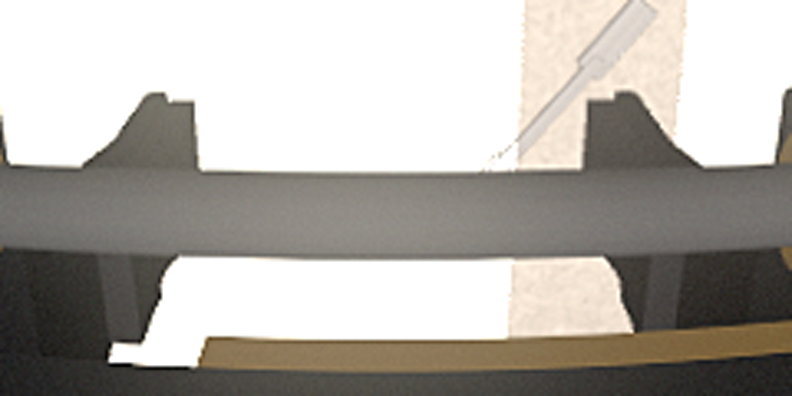

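View pics/f4.png

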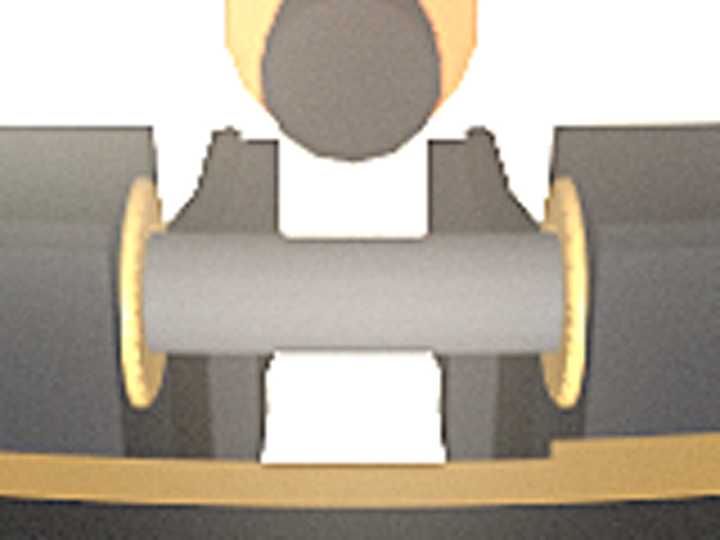

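Run:
```python
from h import *
P=np.array([.4871,.2407,.1419]); a=np.radians(-62.9); tx=np.array([np.cos(a),np.sin(a),0]);ty=np.array([np.sin(a),-np.cos(a),0])
def q(X): p=proj("side",X);return ((p-[130,110])*3).round(1)
for s in(-1,1):
    for y in(-.0095,0,.0095):
        for z in (.008,-.03): print(s,y,z,q(P+s*tx*.009+ty*y-[0,0,z]), q(P+s*tx*.024+ty*y-[0,0,z]))
im=cv2.imread("pics/s4.png")[250:400,100:350];cv2.imwrite("pics/s4c.png",cv2.resize(np.clip(im.astype(float)*2,0,255).astype('uint8'),None,fx=3,fy=3))
```

```text
-1 -0.0095 0.008 [213.1 364.5] [198.7 372.5]
-1 -0.0095 -0.03 [208.7 341.6] [194.  349.7]
-1 0 0.008 [218.4 371.8] [204.  379.9]
-1 0 -0.03 [214.2 349. ] [199.4 357.2]
-1 0.0095 0.008 [223.8 379.2] [209.4 387.3]
-1 0.0095 -0.03 [219.6 356.5] [204.8 364.7]
1 -0.0095 0.008 [230.2 354.9] [244.3 347. ]
1 -0.0095 -0.03 [226.2 331.9] [240.7 323.9]
1 0 0.008 [235.5 362.2] [249.7 354.2]
1 0 -0.03 [231.7 339.2] [246.2 331.2]
1 0.0095 0.008 [240.9 369.5] [255.1 361.5]
1 0.0095 -0.03 [237.2 346.6] [251.7 338.5]
```

View pics/s4c.png

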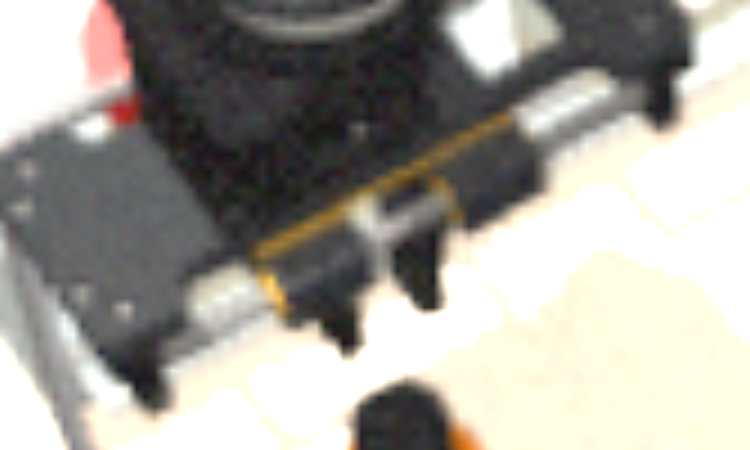

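Run:
```python
from h import *
c=dict(get_calibration("wrist")); o=telemetry.get_obs()
p0=-c["R"].T@c["t"]; 
# camera with same orientation, shifted
P=np.array([.5254,.2477,.1032]); p=p0+P-o['tool_pos']; c["t"]=-c["R"]@p
for th in np.arange(.2,.66,.05):
    out=[]
    for (hx,hz,y) in ((-23,122,.071),(-23,122,-.071),(-60,102,.045)):
        x=hx*np.cos(th)-hz*np.sin(th);z=hx*np.sin(th)+hz*np.cos(th)
        out.append(proj("wrist",B((x+60)/1e3,y,(z+30)/1e3),c).round(0))
    print(round(th,2),out)
```

```text
0.2 [array([117., 186.]), array([400., 186.]), array([183., 228.])]
0.25 [array([120., 195.]), array([397., 195.]), array([185., 232.])]
0.3 [array([123., 204.]), array([394., 204.]), array([187., 236.])]
0.35 [array([127., 212.]), array([390., 212.]), array([189., 238.])]
0.4 [array([131., 219.]), array([386., 219.]), array([191., 241.])]
0.45 [array([134., 226.]), array([383., 226.]), array([193., 242.])]
0.5 [array([138., 231.]), array([379., 231.]), array([194., 244.])]
0.55 [array([141., 236.]), array([376., 236.]), array([196., 244.])]
0.6 [array([144., 240.]), array([373., 240.]), array([198., 245.])]
0.65 [array([148., 243.]), array([369., 243.]), array([199., 245.])]
```

Request:
carry_out([
  [0, -0.6, -0.2],
  [0, -0.6, 0],
  [0, -0.6, 0.3],
  [0, -0.6, 0.6],
  [0, -0.6, 0.8],
], turn=[0, 0, 0, 0, 0], gripper=[0, 0, 0, 0, 0])

```text
time_s: 14.8
tool_pos: [0.5467, 0.2586, 0.129]
tool_rot: [180.0, -0.0, -62.9]
force: [-0.1, 0.1, 0.4]
grip_width: 0.0002
```

Request:
carry_out([
  [0, 0, 0.2],
  [0, 0, 0.4],
], turn=[0, 0], gripper=[0, 0])

```text
time_s: 15.05
tool_pos: [0.5469, 0.2587, 0.1253]
tool_rot: [180.0, -0.0, -62.9]
force: [0.2, -0.5, 0.4]
grip_width: 0.0006
```

Request:
carry_out([
  [0, 0, 0.2],
  [0, 0, 0.4],
], turn=[0, 0], gripper=[0, 0])

```text
time_s: 15.3
tool_pos: [0.5468, 0.2586, 0.1215]
tool_rot: [180.0, -0.0, -62.9]
force: [-3.7, -0.8, 7.8]
grip_width: 0.0004
```

Run:
```python
from h import *
o=telemetry.get_obs(); print(o['joint_velocities'].round(1),o['force'],(o['tool_pos'][:2]-BAR)@UX,o['tool_pos'][2])
c=get_calibration("wrist");cv2.imwrite("pics/w11.png",read_camera("wrist")[:,:,::-1])
for th in np.arange(0,.36,.05):
    out=[]
    for (hx,hz,y) in ((-23,122,.071),(-23,122,-.071)):
        x=hx*np.cos(th)-hz*np.sin(th);z=hx*np.sin(th)+hz*np.cos(th)
        out.append(proj("wrist",B((x+60)/1e3,y,(z+30)/1e3),c).round(0))
    print(round(th,2),out)
```

```text
[-0.3  0.4  0.1  0.4  0.3  0.4 -0.5] [-3.70383691 -0.7905326   7.81301053] 0.0012068103202304509 0.1215463934286442
0.0 [array([126., 181.]), array([391., 181.])]
0.05 [array([128., 192.]), array([389., 191.])]
0.1 [array([130., 201.]), array([387., 201.])]
0.15 [array([133., 210.]), array([384., 210.])]
0.2 [array([135., 219.]), array([381., 219.])]
0.25 [array([138., 226.]), array([379., 226.])]
0.3 [array([141., 233.]), array([376., 233.])]
0.35 [array([144., 240.]), array([373., 240.])]
```

View pics/w11.png

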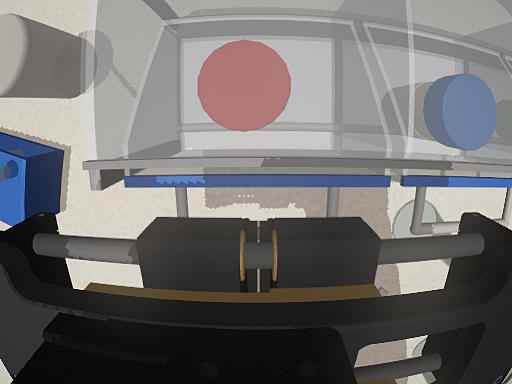

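Request:
carry_out([
  [0, 0.6, 0.3],
  [0, 1.1, 0.7],
  [0, 1.55, 1.05],
  [0, 2.0, 1.45],
  [0, 2.4, 1.85],
], turn=[0, 0, 0, 0, 0], gripper=[0, 0, 0, 0, 0])

```text
time_s: 15.98
tool_pos: [0.5241, 0.247, 0.1025]
tool_rot: [179.8, -0.0, -62.9]
force: [-3.6, -2.7, 5.4]
grip_width: 0.0005
```

Request:
carry_out([
  [0, 0.4, 0.43],
  [0, 0.75, 0.9],
  [0, 1.1, 1.35],
  [0, 1.45, 1.8],
  [0, 1.75, 2.3],
], turn=[0, 0, 0, 0, 0], gripper=[0, 0, 0, 0, 0])

```text
time_s: 16.6
tool_pos: [0.51, 0.2397, 0.0795]
tool_rot: [-180.0, 0.0, -62.9]
force: [0.7, -0.2, 0.1]
grip_width: 0.0002
```

```bash
cat >> h.py <<'E'
def theta_table(ths,c):
    for th in ths:
        out=[]
        for (hx,hz,y) in ((-23,122,.071),(-23,122,-.071)):
            x=hx*np.cos(th)-hz*np.sin(th);z=hx*np.sin(th)+hz*np.cos(th)
            out.append(proj("wrist",B((x+60)/1e3,y,(z+30)/1e3),c).round(0))
        print(round(th,2),*out)
E
python3 - <<'E'
from h import *
o=telemetry.get_obs(); print(o['joint_velocities'].round(1),o['force'],(o['tool_pos'][:2]-BAR)@UX,o['tool_pos'][2])
c=get_calibration("wrist");cv2.imwrite("pics/w12.png",read_camera("wrist")[:,:,::-1])
theta_table(np.arange(.3,.66,.05),c)
E
```

```text
[ 0.9 -0.3  0.4  5.5  0.4 -4.9 -0.6] [ 0.74774359 -0.17317834  0.1186272 ] -0.04014014095391423 0.07949451287101536
0.3 [ 98. 182.] [420. 182.]
0.35 [102. 192.] [415. 192.]
0.4 [107. 201.] [410. 201.]
0.45 [112. 209.] [406. 209.]
0.5 [116. 216.] [401. 216.]
0.55 [121. 222.] [396. 222.]
0.6 [125. 227.] [392. 227.]
0.65 [130. 232.] [387. 232.]
```

View pics/w12.png

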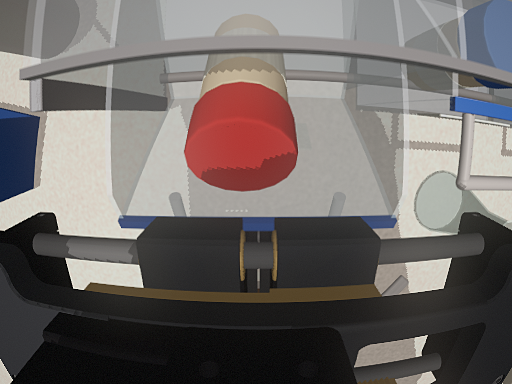

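Request:
carry_out([
  [0, 0.5, 0.3],
  [0, 1, 0.5],
  [0, 1, -3],
  [0, 1, -7],
  [0, 1, -11],
], turn=[0, 0, 0, 0, 0], gripper=[0, 0, 0, 0, 0.3])

```text
time_s: 17.27
tool_pos: [0.5007, 0.2352, 0.191]
tool_rot: [180.0, -0.0, -62.9]
force: [0.0, -0.7, 0.5]
grip_width: 0.0049
```

Request:
carry_out([
  [0, 1, 0],
  [0, 2, 0],
  [0, 2, 0],
], turn=[0, 0, 0], gripper=[0.8, 0.8, 0.8])

```text
time_s: 17.65
tool_pos: [0.482, 0.2251, 0.1887]
tool_rot: [179.9, -0.1, -62.9]
force: [0.1, -0.2, -0.6]
grip_width: 0.0323
```

Run:
```python
from h import *
import pickle
for i in range(2): read_camera("top")
o=telemetry.get_obs(); print(o['joint_velocities'].round(1),o['force'],(o['tool_pos'][:2]-BAR)@UX,o['tool_pos'][2])
c=get_calibration("wrist");cv2.imwrite("pics/w13.png",read_camera("wrist")[:,:,::-1]);pickle.dump(c,open("c13.pkl","wb"))
theta_table(np.arange(.3,.66,.05),c)
```

```text
[-0.3  0.6  0.1 -0.9  0.   0.   0. ] [ 0.45386339  0.15787104 -0.02724038] -0.07074959024920402 0.1890563537093961
0.3 [166. 112.] [350. 112.]
0.35 [167. 119.] [349. 119.]
0.4 [168. 126.] [347. 125.]
0.45 [170. 132.] [346. 132.]
0.5 [171. 137.] [344. 137.]
0.55 [173. 142.] [343. 142.]
0.6 [175. 147.] [341. 147.]
0.65 [176. 152.] [339. 152.]
```

View pics/w13.png

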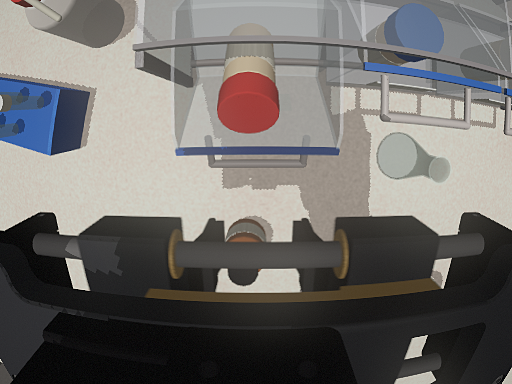

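Run:
```python
from h import *
import pickle;c=pickle.load(open("c13.pkl","rb"))
im=cv2.imread("pics/w13.png");hsv=cv2.cvtColor(im,cv2.COLOR_BGR2HSV)
m=cv2.inRange(hsv,(0,150,80),(8,255,255))|cv2.inRange(hsv,(172,150,80),(180,255,255)); m[:60]=0
k,lab,st,ce=cv2.connectedComponentsWithStats(m);i=1+st[1:,4].argmax();print(st[i],ce[i])
th=.65
def pt(hx,hz,y):
    x=hx*np.cos(th)-hz*np.sin(th);z=hx*np.sin(th)+hz*np.cos(th); return B((x+60)/1e3,y,(z+30)/1e3)
for y in (-.01,0,.01):
  for hx in (5,8):
    print(y,hx,[proj("wrist",pt(hx,h-4,y),c).round(1) for h in (0,84,97,110)], "capext", [proj("wrist",pt(hx,h-4,y+s),c).round(1) for h in(84,110) for s in(-.026,.026)],proj("wrist",pt(hx-26,106,y),c).round(1))
print("cap97",pt(5,93,0),(pt(5,93,0)[:2]-BAR)@UX)
```

```text
[ 217   72   62   61 2900] [247.96310345 102.67413793]
-0.01 5 [array([266.8,  55.5]), array([269.1,  95.7]), array([269.5, 103.9]), array([270. , 112.8])] capext [array([298.1,  96.2]), array([239.8,  95.7]), array([301.3, 113.3]), array([238.4, 112.9])] [269.2 136.4]
-0.01 8 [array([266.8,  53.2]), array([269.1,  92.9]), array([269.6, 101. ]), array([270.1, 109.9])] capext [array([298.4,  93.4]), array([239.7,  93. ]), array([301.7, 110.4]), array([238.2, 110. ])] [269.2 133.8]
0 5 [array([257.8,  55.5]), array([257.8,  95.6]), array([257.8, 103.8]), array([257.8, 112.8])] capext [array([287. ,  95.9]), array([228.6,  95.9]), array([289.3, 113. ]), array([226.3, 113.1])] [257.8 136.4]
0 8 [array([257.8,  53.1]), array([257.8,  92.8]), array([257.8, 101. ]), array([257.8, 109.8])] capext [array([287.2,  93.1]), array([228.4,  93.2]), array([289.6, 110.1]), array([226. , 110.2])] [257.8 133.8]
0.01 5 [array([248.7,  55.5]), array([246.5,  95.7]), array([246.1, 103.9]), array([245.7, 112.8])] capext [array([275.8,  95.7]), array([217.5,  96.2]), array([277.3, 112.9]), array([214.3, 113.3])] [246.5 136.4]
0.01 8 [array([248.7,  53.2]), array([246.5,  92.9]), array([246., 101.]), array([245.6, 109.9])] capext [array([275.9,  92.9]), array([217.2,  93.4]), array([277.4, 110. ]), array([214. , 110.4])] [246.4 133.8]
cap97 [0.55245293 0.26170682 0.10706173] 0.007698083259293577
```

Run:
```python
from h import *
print(rel(B(.006,.0085,.17),-62.9))
```

```text
(array([-0.89, -7.65,  1.91]), -0.001)
```

Request:
carry_out([
  [-0.5, -3, 0],
  [-0.9, -6, 0],
  [-0.9, -7.6, 0],
  [-0.9, -7.6, 1],
  [-0.9, -7.6, 2],
], turn=[0, 0, 0, 0, 0], gripper=[0.8, 0.8, 0.8, 0.8, 0.8], squeeze=10)

```text
time_s: 18.42
tool_pos: [0.546, 0.2685, 0.1685]
tool_rot: [179.9, 0.0, -62.9]
force: [-0.7, -0.0, 0.9]
grip_width: 0.0693
```

Run:
```python
from h import *
o=telemetry.get_obs(); print(o['joint_velocities'].round(1),o['force'],o['grip_width'])
print(rel(B(.006,.0085,.084),-62.9))
c=get_calibration("wrist");cv2.imwrite("pics/w14.png",read_camera("wrist")[:,:,::-1])
```

```text
[-0.7  2.6  1.5  6.5  3.1 -7.9 -2.2] [-0.74021867 -0.03016954  0.90560409] 0.0692881998625299
(array([ 0.05, -0.11,  8.45]), 0.0)
```

View pics/w14.png

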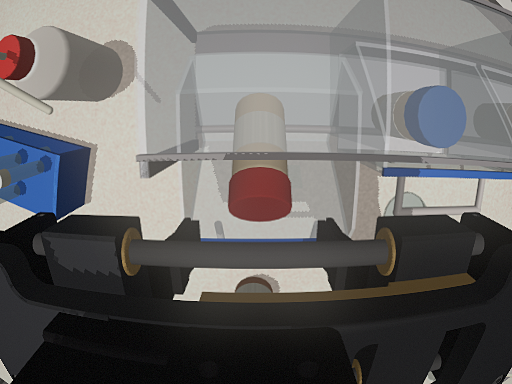

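Request:
carry_out([
  [0.1, -0.1, 2],
  [0.1, -0.1, 4],
  [0.1, -0.1, 6],
  [0.1, -0.1, 7],
  [0.1, -0.1, 7],
], turn=[0, 0, 0, 0, 0], gripper=[0.8, 0.8, 0.8, 0.8, 0.8])

```text
time_s: 19.1
tool_pos: [0.5476, 0.2681, 0.0989]
tool_rot: [179.9, 0.0, -62.9]
force: [0.4, -0.3, -1.1]
grip_width: 0.0695
```

Run:
```python
from h import *
o=telemetry.get_obs(); print(o['joint_velocities'].round(1),o['force'],o['grip_width'])
print(rel(B(.006,.0085,.084),-62.9))
c=get_calibration("wrist");cv2.imwrite("pics/w15.png",read_camera("wrist")[:,:,::-1])
cv2.imwrite("pics/s15.png",cv2.resize(read_camera("side")[:,:,::-1][110:310,130:350],None,fx=3,fy=3))
```

```text
[ 0.3 -0.9 -0.7 -1.5 -0.3  0.2  0.1] [ 0.3735507  -0.25270883 -1.1180755 ] 0.06947036047156362
(array([-0.06,  0.02,  1.49]), 0.0)
```

View pics/w15.png

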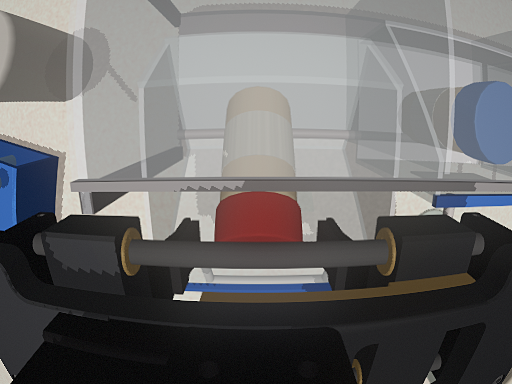

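View pics/s15.png

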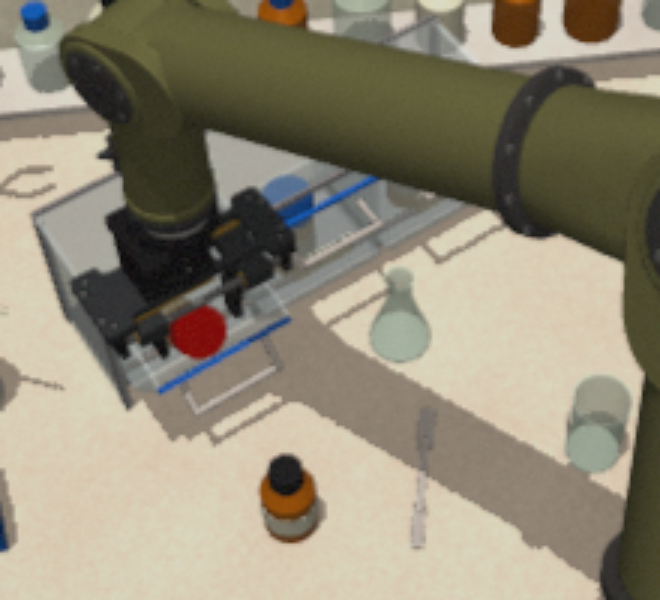

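Request:
carry_out([
  [0, 0, 0.5],
  [0, 0, 1],
  [0, 0, 1.3],
  [0, 0, 1.3],
], turn=[0, 0, 0, 0], gripper=[0.8, 0.8, 0.8, 0.8])

```text
time_s: 19.7
tool_pos: [0.548, 0.2682, 0.0866]
tool_rot: [180.0, -0.0, -62.9]
force: [-0.1, -1.4, -0.3]
grip_width: 0.0696
```

Request:
carry_out([
  [0, 0, 0],
  [0, 0, 0],
  [0, 0, 0],
  [0, 0, 0],
  [0, 0, 0],
], turn=[0, 0, 0, 0, 0], gripper=[0.4, 0.4, 0.4, 0.4, 0.4], squeeze=10)

```text
time_s: 20.32
tool_pos: [0.5482, 0.2684, 0.087]
tool_rot: [-180.0, -0.0, -62.9]
force: [1.1, -0.7, 1.0]
grip_width: 0.0513
```

Run:
```python
from h import *
o=telemetry.get_obs(); print(o['joint_velocities'].round(1),o['force'],o['wrist_torque'],o['grip_width'])
c=get_calibration("wrist");cv2.imwrite("pics/w16.png",read_camera("wrist")[:,:,::-1])
```

```text
[-0.   0.   0.   0.  -0.1  0.  -0. ] [ 1.09047999 -0.67713492  1.04692842] [ 0.02226113 -0.03109135 -0.0309274 ] 0.05132942590618037
```

View pics/w16.png

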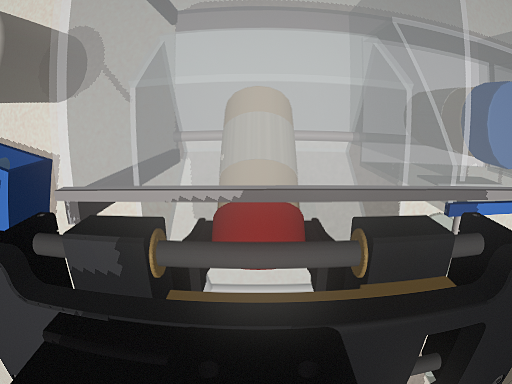

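Request:
carry_out([
  [0, 0.6, -1],
  [0, 1.7, -2.8],
  [0, 2.9, -4.8],
  [0, 4.1, -6.8],
  [0, 5.2, -8.6],
], turn=[0, 0, 0, 0, 0], gripper=[0.4, 0.4, 0.4, 0.4, 0.4])

```text
time_s: 21.0
tool_pos: [0.5008, 0.2443, 0.1738]
tool_rot: [180.0, -0.0, -62.9]
force: [-0.3, 0.3, -1.2]
grip_width: 0.0518
```

Run:
```python
from h import *
o=telemetry.get_obs(); print(o['joint_velocities'].round(1),o['force'],o['wrist_torque'],o['grip_width'])
c=get_calibration("wrist");cv2.imwrite("pics/w17.png",read_camera("wrist")[:,:,::-1])
cv2.imwrite("pics/s17.png",cv2.resize(read_camera("side")[:,:,::-1][110:310,130:350],None,fx=3,fy=3))
```

```text
[ 15.8 -20.4  -8.4   1.5 -17.3  10.4  12. ] [-0.2919205   0.25869579 -1.17761675] [0.00023057 0.00044995 0.02779   ] 0.05177433527047853
```

View pics/w17.png

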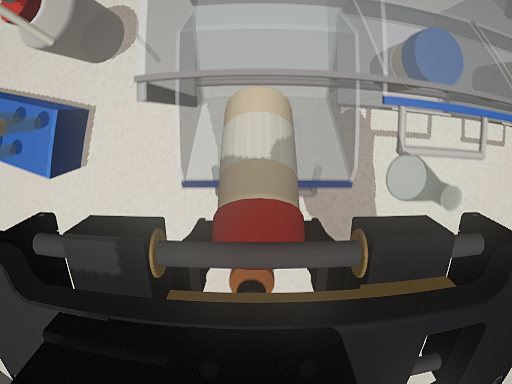

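View pics/s17.png

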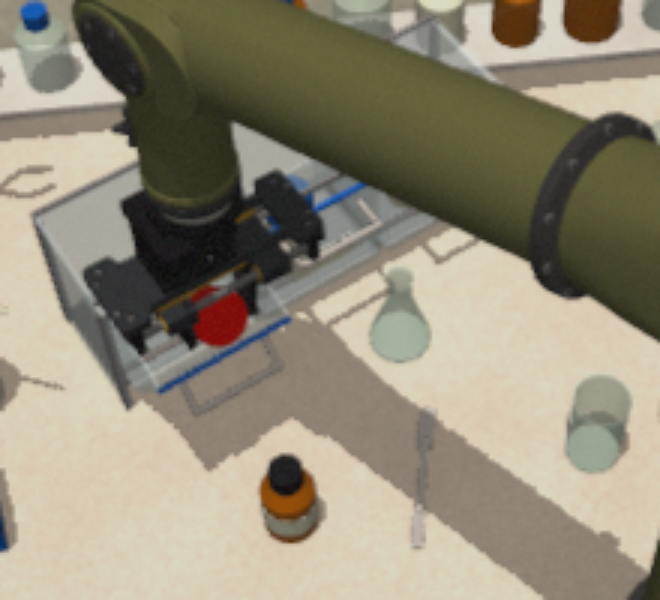

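Request:
carry_out([
  [0, 1.3, -2],
  [0, 2.6, -4],
  [0, 4, -6],
  [0, 5.5, -8],
  [0, 6.5, -9],
], turn=[0, 0, 0, 0, 0], gripper=[0.4, 0.4, 0.4, 0.4, 0.4])

```text
time_s: 21.72
tool_pos: [0.4436, 0.215, 0.2633]
tool_rot: [-180.0, -0.0, -62.9]
force: [0.6, -1.0, -1.5]
grip_width: 0.0519
```

Run:
```python
from h import *
import pickle
read_camera("top"); 
o=telemetry.get_obs(); print(o['joint_velocities'].round(1),o['force'],o['wrist_torque'],o['grip_width'],o['tool_pos'])
c=get_calibration("wrist");cv2.imwrite("pics/w18.png",read_camera("wrist")[:,:,::-1]);pickle.dump(c,open("c18.pkl","wb"))
cv2.imwrite("pics/s18.png",cv2.resize(read_camera("side")[:,:,::-1][110:310,130:350],None,fx=3,fy=3))
```

```text
[-1.2  2.7 -0.8 -0.2  2.9 -2.8 -3.6] [ 0.02055774  0.83616899 -1.86428806] [0.02000009 0.14789217 0.01110979] 0.0518102031451981 [0.44320757 0.21484995 0.2641859 ]
```

View pics/w18.png

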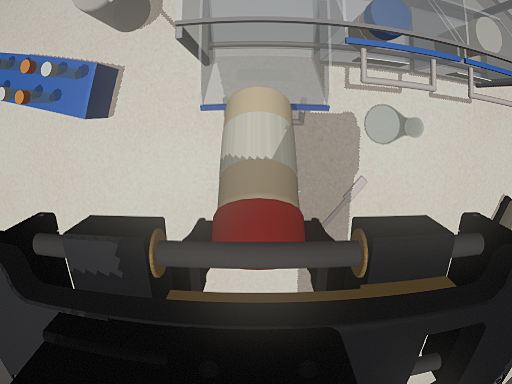

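View pics/s18.png

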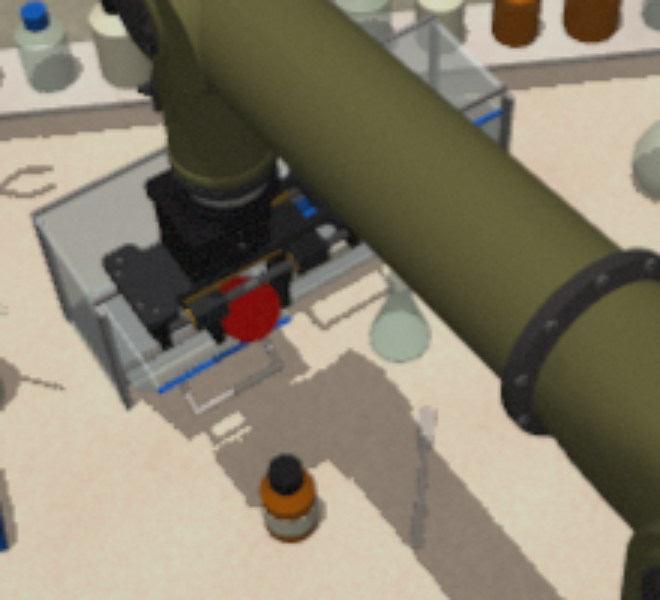

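Request:
carry_out([
  [2, 0.7, 0],
  [6, 2, 0],
  [10, 3.4, 0],
  [14, 4.8, 0],
  [18, 6.1, 0],
], turn=[0, 0, 0, 0, 0], gripper=[0.4, 0.4, 0.4, 0.4, 0.4])

```text
time_s: 22.5
tool_pos: [0.4717, 0.0256, 0.2617]
tool_rot: [179.9, 0.0, -62.9]
force: [0.7, 1.0, -1.5]
grip_width: 0.0519
```

Request:
carry_out([
  [4, 1.4, 0],
  [8, 2.7, 0],
  [12, 4.1, 0],
  [16, 5.5, 0],
  [20, 6.8, 0],
], turn=[0, 0, 0, 0, 0], gripper=[0.4, 0.4, 0.4, 0.4, 0.4])

```text
time_s: 23.12
tool_pos: [0.5023, -0.1834, 0.2612]
tool_rot: [179.9, 0.1, -62.9]
force: [0.8, 0.3, -0.1]
grip_width: 0.0515
```

Run:
```python
from h import *
print(rel((.525,-.347,.22),-62.9),telemetry.get_obs()['grip_width'],telemetry.get_obs()['qpos'].round(0))
```

```text
(array([15.61,  5.43,  4.1 ]), -0.0) 0.05153663643726774 [ 53.   5. -38.  94.   3.  82. -48.]
```

Request:
carry_out([
  [4, 1.4, 0],
  [8, 2.8, 0],
  [12, 4.2, 0.5],
  [14.6, 5.1, 1],
  [15.6, 5.4, 1.5],
], turn=[0, 0, 0, 0, 0], gripper=[0.4, 0.4, 0.4, 0.4, 0.4])

```text
time_s: 23.75
tool_pos: [0.5246, -0.3473, 0.2451]
tool_rot: [179.9, 0.2, -63.1]
force: [-0.7, 0.5, -1.4]
grip_width: 0.052
```

Run:
```python
from h import *
import pickle
for i in range(3):read_camera("top"); 
o=telemetry.get_obs(); print(o['joint_velocities'].round(1),o['force'],o['wrist_torque'],o['grip_width'],o['tool_pos'])
c=get_calibration("wrist");cv2.imwrite("pics/w19.png",read_camera("wrist")[:,:,::-1]);pickle.dump(c,open("c19.pkl","wb"))
cv2.imwrite("pics/s19.png",cv2.resize(read_camera("side")[:,:,::-1][120:320,300:500],None,fx=3,fy=3))
```

```text
[-0.5 -1.7 -1.2 -0.  -0.6  0.2 -0. ] [ 0.43867531  0.6887654  -0.99678906] [-0.04142335  0.0580118  -0.00411692] 0.0519693369082119 [ 0.52525441 -0.34431556  0.24652453]
```

View pics/w19.png

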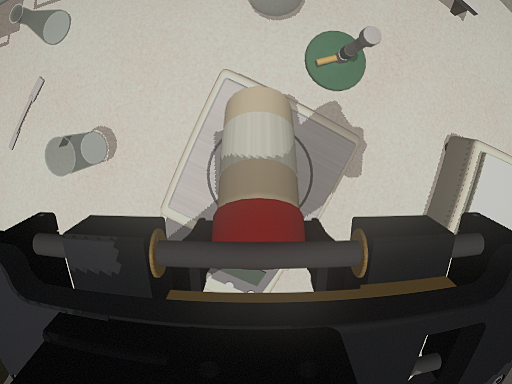

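View pics/s19.png

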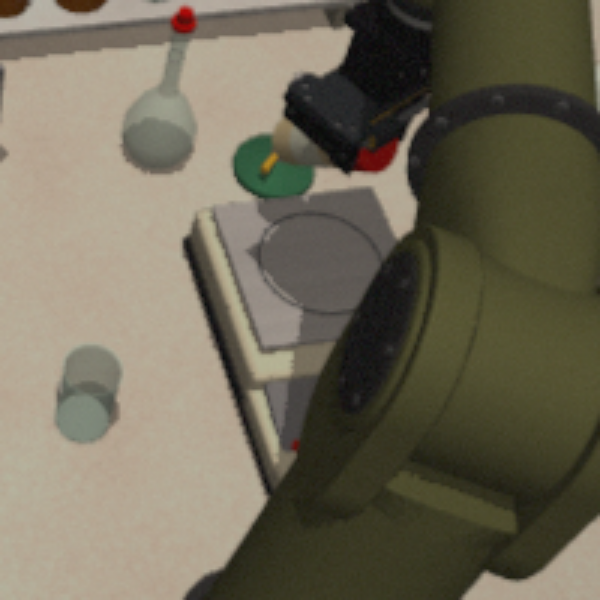

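Run:
```python
from h import *
import pickle;c=pickle.load(open("c19.pkl","rb"))
print(on_z("wrist",260,174,.088,c))
for X in ((.525,-.347),(.52,-.347)):
    pts=[proj("wrist",(X[0]+.06*np.cos(t),X[1]+.06*np.sin(t),.088),c) for t in np.linspace(0,6.283,60)]
    pts=np.array(pts); print(X,pts.min(0),pts.max(0),pts[pts[:,0].argmin()],pts[pts[:,0].argmax()])
# pan corners seen: top (226,77?) right (357,140) left(165,212)
for u,v in ((226,77),(355,141),(168,212)): print(on_z("wrist",u,v,.088,c))
im=cv2.imread("pics/w19.png");cv2.imwrite("pics/w19c.png",cv2.resize(im[60:230,150:370],None,fx=3.5,fy=3.5,interpolation=cv2.INTER_CUBIC))
```

```text
[ 0.5278651 -0.344723   0.088    ]
(0.525, -0.347) [208.74631623 124.59064559] [312.3792832  226.08537971] [208.74631623 176.09781936] [312.3792832  175.65622278]
(0.52, -0.347) [206.95552074 128.53994081] [310.30231792 229.51613196] [206.95552074 179.86325351] [310.30231792 179.39919461]
[ 0.60899673 -0.26059119  0.088     ]
[ 0.61383874 -0.42468106  0.088     ]
[ 0.43517754 -0.26607531  0.088     ]
```

View pics/w19c.png

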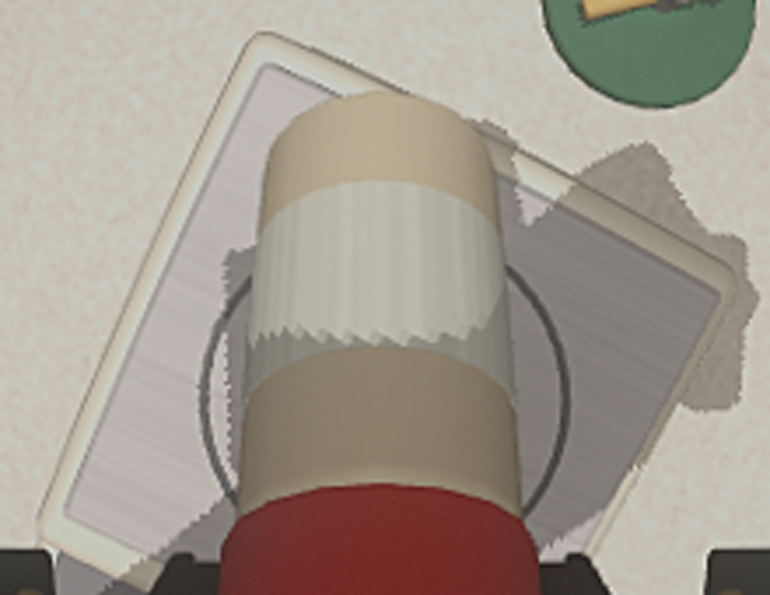

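Run:
```python
from h import *
print(rel((.5235,-.348,.182),-62.9))
```

```text
(array([0.3 , 0.41, 6.6 ]), 0.002)
```

Request:
carry_out([
  [0.3, 0.4, 2],
  [0.3, 0.4, 4],
  [0.3, 0.4, 6],
  [0.3, 0.4, 6.5],
  [0.3, 0.4, 6.5],
], turn=[0, 0, 0, 0, 0], gripper=[0.4, 0.4, 0.4, 0.4, 0.4], squeeze=7)

```text
time_s: 24.62
tool_pos: [0.5228, -0.3498, 0.1824]
tool_rot: [180.0, 0.0, -62.9]
force: [0.3, -0.1, -1.1]
grip_width: 0.0516
```

Request:
carry_out([
  [0, 0, 0],
  [0, 0, 0],
], turn=[0, 0], gripper=[0.4, 0.4], squeeze=5)

```text
time_s: 24.88
tool_pos: [0.5235, -0.3502, 0.1838]
tool_rot: [-180.0, -0.1, -62.9]
force: [-0.1, -0.5, -1.0]
grip_width: 0.0517
```

Run:
```python
from h import *
import pickle
o=telemetry.get_obs(); print(o['joint_velocities'].round(1),o['force'],o['wrist_torque'],o['grip_width'],o['tool_pos'])
c=get_calibration("wrist");cv2.imwrite("pics/w20.png",read_camera("wrist")[:,:,::-1]);pickle.dump(c,open("c20.pkl","wb"))
```

```text
[-0.   0.1  0.1  0.1  0.1  0.1  0.1] [-0.0562385  -0.46274416 -0.95487095] [-0.0053411  -0.03606905 -0.05699045] 0.0516856721584944 [ 0.52346386 -0.35019012  0.18382019]
```

View pics/w20.png

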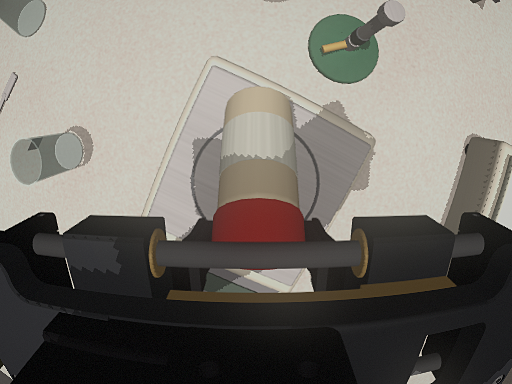

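Request:
carry_out([
  [0, 0, 0],
  [0, 0, 0],
  [0, 0, 0],
  [0, 0, 0],
], turn=[0, 0, 0, 0], gripper=[0.4, 0.4, 0.4, 0.4], squeeze=3)

```text
time_s: 25.42
tool_pos: [0.523, -0.35, 0.1829]
tool_rot: [180.0, -0.0, -62.9]
force: [0.7, 0.3, -1.3]
grip_width: 0.0519
```

Run:
```python
from h import *
import pickle
o=telemetry.get_obs(); print(o['joint_velocities'].round(1),o['force'],o['wrist_torque'],o['grip_width'],o['tool_pos'])
c=get_calibration("wrist");cv2.imwrite("pics/w21.png",read_camera("wrist")[:,:,::-1]);pickle.dump(c,open("c21.pkl","wb"))
```

```text
[-0.1  0.  -0.1  0.  -0.1 -0.1 -0. ] [ 0.66326056  0.25892873 -1.29308138] [0.02090526 0.02738636 0.02764423] 0.05187851648355039 [ 0.52296516 -0.34996048  0.18291875]
```

View pics/w21.png

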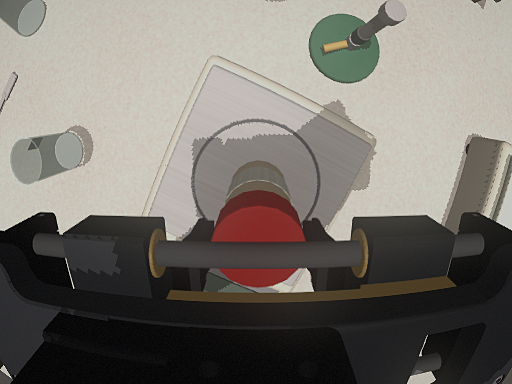

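Run:
```python
from h import *
import pickle;c=pickle.load(open("c21.pkl","rb"))
P=np.array([.523,-.350])
for b in (.095,.10,.108,.115):
    e=on_z("wrist",258,161,b,c); t=on_z("wrist",258,190,b+.11,c); t2=on_z("wrist",258,190,b+.084,c)
    f=on_z("wrist",258,287,b+.11,c)
    print(b,"base ctr",(e[:2]-P)@UX-.024,"cap back top",(t[:2]-P)@UX-.026,"or lower",(t2[:2]-P)@UX-.026,"front top",(f[:2]-P)@UX+.026, "lat",(e[:2]-P)@UY)
    w=[on_z("wrist",x,240,b+.11,c) for x in(212,305)];print(np.linalg.norm(w[0]-w[1]))
im=cv2.imread("pics/w21.png");cv2.imwrite("pics/w21c.png",cv2.resize(im[150:300,180:340],None,fx=4.5,fy=4,interpolation=cv2.INTER_CUBIC))
print(rel((.525,-.348,.183)))
```

```text
0.095 base ctr 0.0038251022294963737 cap back top 0.0026815221337073668 or lower -0.003846581310651985 front top -0.0056960555982550586 lat 0.00042026831618693786
0.05271694651024439
0.1 base ctr 0.004572890018621323 cap back top 0.00393692664223803 or lower -0.002591176802121422 front top -0.0024753518304513993 lat 0.0004257643733681758
0.05100100195235474
0.108 base ctr 0.005769350481221229 cap back top 0.005945573855887055 or lower -0.0005825295884723213 front top 0.0026777741980344993 lat 0.00043455806485813566
0.04825549065973138
0.115 base ctr 0.006816253385996139 cap back top 0.007703140167829952 or lower 0.0011750367234705725 front top 0.0071867594729596584 lat 0.00044225254491183844
0.04585316827868582
(array([-0.08, -0.27, -0.01]), 0.0)
```

View pics/w21c.png

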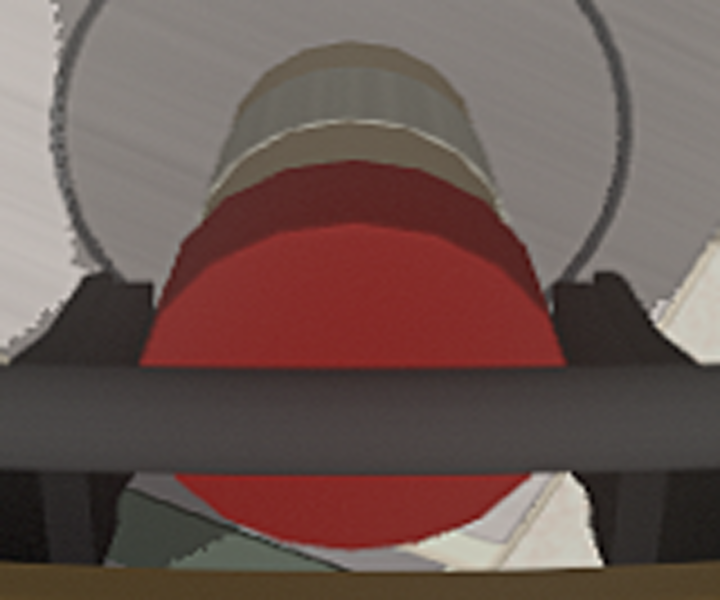

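Request:
carry_out([
  [0, 0, 0.2],
  [0, 0, 0.35],
  [0, 0, 0.5],
  [0, 0, 0.6],
], turn=[0, 0, 0, 0], gripper=[0.4, 0.4, 0.4, 0.4], squeeze=3)

```text
time_s: 25.98
tool_pos: [0.5229, -0.35, 0.1768]
tool_rot: [180.0, 0.0, -62.9]
force: [-0.8, -0.2, -0.9]
grip_width: 0.0516
```

Request:
carry_out([
  [0, 0, 0.1],
  [0, 0, 0.2],
], turn=[0, 0], gripper=[0.4, 0.4])

```text
time_s: 26.22
tool_pos: [0.523, -0.35, 0.1749]
tool_rot: [180.0, -0.0, -62.9]
force: [-0.2, -0.0, -1.2]
grip_width: 0.0517
```

Request:
carry_out([
  [0, 0, 0.1],
  [0, 0, 0.2],
], turn=[0, 0], gripper=[0.4, 0.4])

```text
time_s: 26.48
tool_pos: [0.5229, -0.35, 0.1729]
tool_rot: [180.0, -0.0, -62.9]
force: [0.3, -0.2, -1.6]
grip_width: 0.0523
```

Run:
```python
from h import *
import pickle
o=telemetry.get_obs(); print(o['force'],o['wrist_torque'],o['grip_width'],o['tool_pos'])
c=get_calibration("wrist");im=read_camera("wrist")[:,:,::-1];cv2.imwrite("pics/w22.png",im);pickle.dump(c,open("c22.pkl","wb"))
cv2.imwrite("pics/w22c.png",cv2.resize(im[150:300,180:340],None,fx=4.5,fy=4,interpolation=cv2.INTER_CUBIC))
```

```text
[ 0.34203531 -0.18082138 -1.57701773] [-0.04209072 -0.00059566  0.02691484] 0.052260124050041656 [ 0.52293576 -0.35000344  0.17288287]
```

View pics/w22c.png

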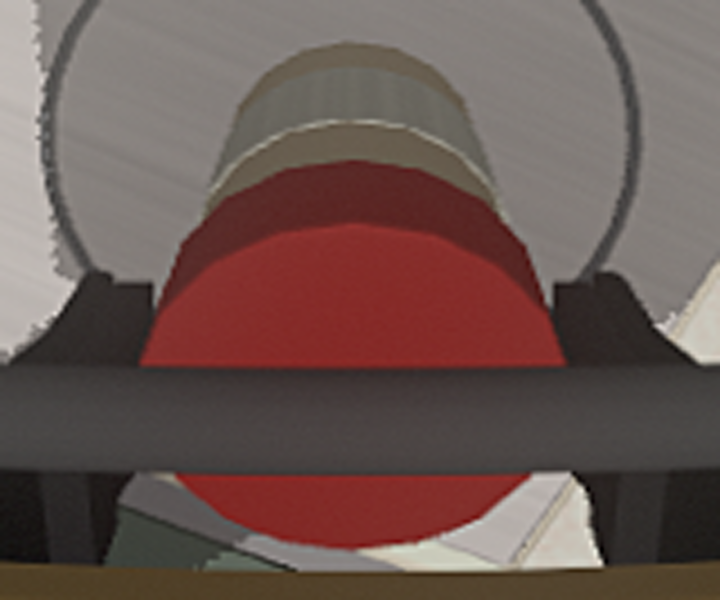

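Run:
```python
from h import *
import pickle;from scipy.optimize import least_squares
c=pickle.load(open("c22.pkl","rb"));P=np.array([.5229,-.35])
def model(p):
    s,b,phi=p
    def pt(r,h): # r along +UX from axis, h height, phi lean of top toward -UX
        x=s+r*np.cos(phi)-h*np.sin(phi);z=b+r*np.sin(phi)+h*np.cos(phi)
        q=P+x*UX;return proj("wrist",(q[0],q[1],z),c)[1]
    return np.array([pt(.024,0)-160.75,pt(.026,.084)-190,pt(.026,.11)-206,pt(-.026,.11)-287])
r=least_squares(model,[0.004,.09,.05],x_scale=[.01,.01,.1]);print(r.x,np.degrees(r.x[2]),r.fun)
```

```text
[0.00523723 0.09024241 0.08358632] 4.789143458844961 [ 0.06190357 -0.1714553   0.12061493 -0.01106317]
```

Request:
carry_out([
  [0, 0, 0.1],
  [0, 0, 0.2],
], turn=[0, 0], gripper=[0.4, 0.4])

```text
time_s: 26.78
tool_pos: [0.523, -0.35, 0.1709]
tool_rot: [-180.0, -0.0, -62.9]
force: [0.9, -0.4, -0.5]
grip_width: 0.0518
```

Request:
carry_out([
  [0, 0, 0.1],
  [0, 0, 0.15],
], turn=[0, 0], gripper=[0.4, 0.4])

```text
time_s: 27.02
tool_pos: [0.5229, -0.35, 0.1694]
tool_rot: [180.0, 0.0, -62.9]
force: [0.2, 0.4, -1.3]
grip_width: 0.0521
```

Run:
```python
from h import *
import pickle
o=telemetry.get_obs(); print(o['force'],o['wrist_torque'],o['grip_width'],o['tool_pos'])
c=get_calibration("wrist");im=read_camera("wrist")[:,:,::-1];cv2.imwrite("pics/w23.png",im);pickle.dump(c,open("c23.pkl","wb"))
cv2.imwrite("pics/w23c.png",cv2.resize(im[150:300,180:340],None,fx=4.5,fy=4,interpolation=cv2.INTER_CUBIC))
```

```text
[ 0.2036508   0.35145674 -1.30706541] [ 0.0171136  -0.00882177  0.04140033] 0.05212442861596449 [ 0.52293756 -0.34997566  0.16936269]
```

View pics/w23c.png

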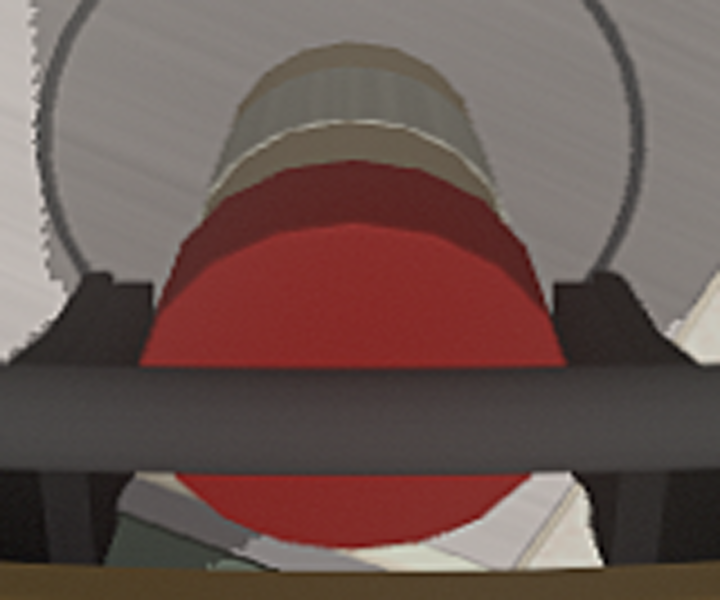

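Request:
carry_out([
  [0, 0, 0.1],
  [0, 0, 0.2],
], turn=[0, 0], gripper=[0.4, 0.4])

```text
time_s: 27.32
tool_pos: [0.523, -0.35, 0.1674]
tool_rot: [180.0, -0.0, -62.9]
force: [0.1, 0.6, -1.4]
grip_width: 0.0521
```

Request:
carry_out([
  [0, 0, 0.1],
  [0, 0, 0.2],
], turn=[0, 0], gripper=[0.4, 0.4])

```text
time_s: 27.58
tool_pos: [0.5234, -0.3499, 0.166]
tool_rot: [-180.0, -0.0, -62.9]
force: [0.1, 1.2, 2.4]
grip_width: 0.0519
```

Run:
```python
from h import *
import pickle
o=telemetry.get_obs(); print(o['force'],o['wrist_torque'],o['grip_width'],o['tool_pos'])
c=get_calibration("wrist");im=read_camera("wrist")[:,:,::-1];cv2.imwrite("pics/w24.png",im);pickle.dump(c,open("c24.pkl","wb"))
cv2.imwrite("pics/w24c.png",cv2.resize(im[150:300,180:340],None,fx=4.5,fy=4,interpolation=cv2.INTER_CUBIC))
```

```text
[0.05915654 1.16030705 2.39022547] [ 0.25406136  0.02762153 -0.01306784] 0.051935565650645596 [ 0.52341489 -0.34988479  0.16601309]
```

View pics/w24c.png

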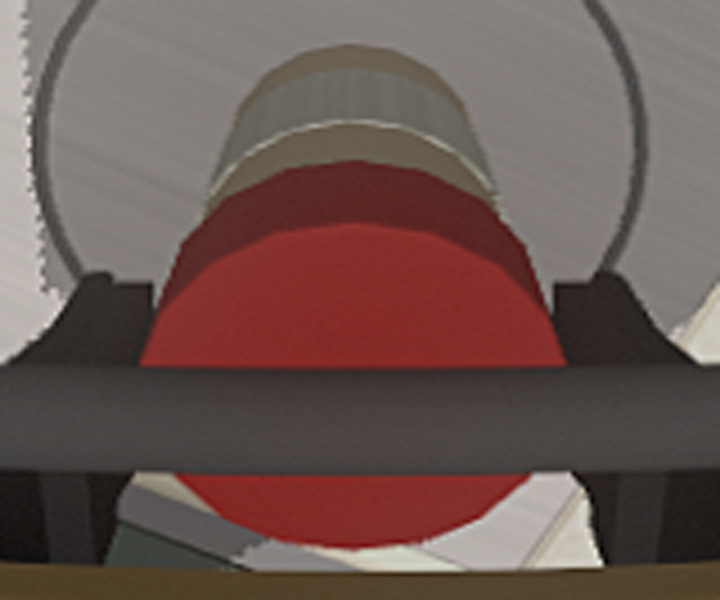

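Request:
carry_out([
  [0, 0, 0.08],
  [0, 0, 0.15],
  [0, 0, 0.15],
], turn=[0, 0, 0], gripper=[0.4, 0.4, 0.4])

```text
time_s: 28.0
tool_pos: [0.5235, -0.3501, 0.1646]
tool_rot: [-180.0, -0.1, -62.9]
force: [0.2, 0.5, 5.0]
grip_width: 0.0518
```

Run:
```python
from h import *
import pickle
o=telemetry.get_obs(); print(o['force'],o['wrist_torque'],o['grip_width'],o['tool_pos'])
im=read_camera("wrist")[:,:,::-1]
cv2.imwrite("pics/w25c.png",cv2.resize(im[150:300,180:340],None,fx=4.5,fy=4,interpolation=cv2.INTER_CUBIC))
```

```text
[0.23360851 0.4945485  4.97921452] [ 0.1681818  -0.16362766  0.05346072] 0.051808331551534206 [ 0.52348532 -0.35005507  0.16457209]
```

View pics/w25c.png

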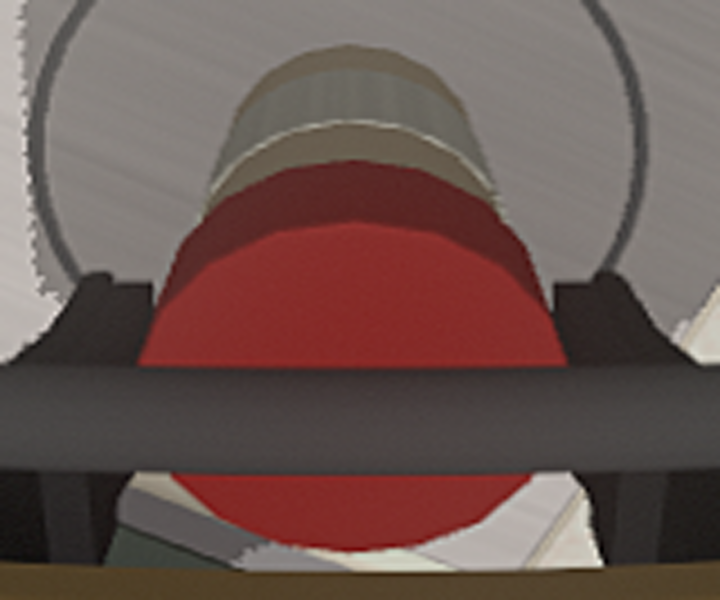

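Resting on the pan; release and rise.

Request:
carry_out([
  [0, 0, 0],
  [0, 0, 0],
  [0, 0, 0],
  [0, 0, 0],
  [0, 0, 0],
], turn=[0, 0, 0, 0, 0], gripper=[0.65, 0.7, 0.8, 0.8, 0.8])

```text
time_s: 28.68
tool_pos: [0.5229, -0.35, 0.1638]
tool_rot: [180.0, 0.0, -62.9]
force: [0.5, 0.6, 0.9]
grip_width: 0.0692
```

Run:
```python
from h import *
o=telemetry.get_obs(); print(o['force'],o['grip_width'],o['tool_pos'])
im=read_camera("wrist")[:,:,::-1]
cv2.imwrite("pics/w26c.png",cv2.resize(im[150:300,180:340],None,fx=4.5,fy=4,interpolation=cv2.INTER_CUBIC))
```

```text
[0.5229659 0.60062   0.8550786] 0.06917734590541876 [ 0.52288679 -0.34999014  0.16383699]
```

View pics/w26c.png

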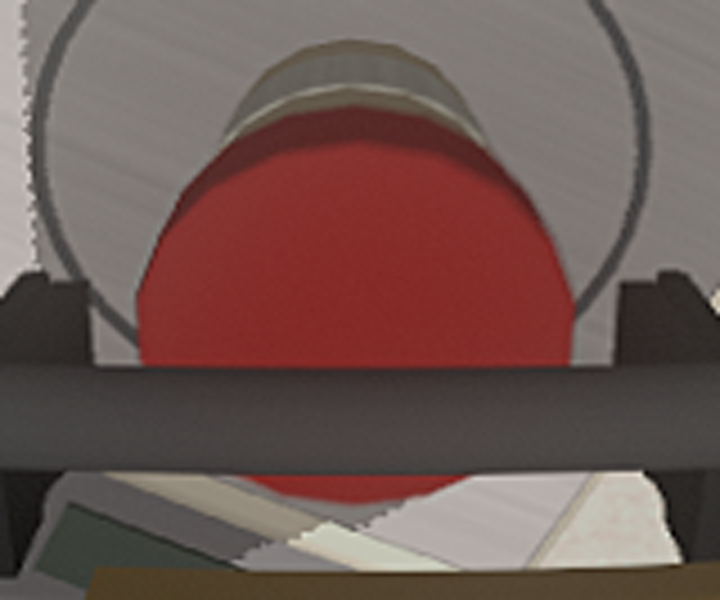

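Request:
carry_out([
  [0, 0, -1.5],
  [0, 0, -4],
  [0, 0, -7],
  [0, 0.5, -10],
  [0, 2, -11],
], turn=[0, 0, 0, 0, 0], gripper=[0.8, 0.8, 0.8, 0.8, 0.8])

```text
time_s: 29.35
tool_pos: [0.5065, -0.3589, 0.2771]
tool_rot: [-179.9, -0.2, -62.8]
force: [-0.4, 0.5, -0.6]
grip_width: 0.0694
```

Request:
carry_out([
  [-3, 1, 0],
  [-7, 1.5, 0],
  [-11, 1, 0],
  [-15, 0, 0],
  [-19, -1, 0],
], turn=[0, 0, 0, 0, 0], gripper=[0, 0, 0, 0, 0])

```text
time_s: 29.98
tool_pos: [0.4262, -0.1847, 0.2736]
tool_rot: [180.0, 0.0, -63.0]
force: [0.1, 0.8, -0.2]
grip_width: 0.0276
```

Run:
```python
from h import *
import pickle
im=read_camera("top")[:,:,::-1];cv2.imwrite("pics/t27.png",cv2.resize(im[120:300,280:440],None,fx=3.3,fy=3.3,interpolation=cv2.INTER_CUBIC))
im2=read_camera("side")[:,:,::-1];cv2.imwrite("pics/s27.png",cv2.resize(im2[80:320,300:500],None,fx=2.5,fy=2.5,interpolation=cv2.INTER_CUBIC))
print(rel(B(-.11,0,.19),-62.9))
```

```text
(array([-33.63, -19.77,   8.37]), 0.005)
```

View pics/t27.png

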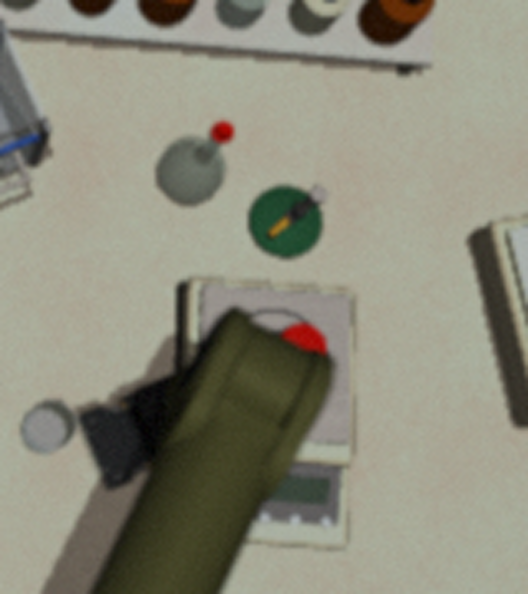

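View pics/s27.png

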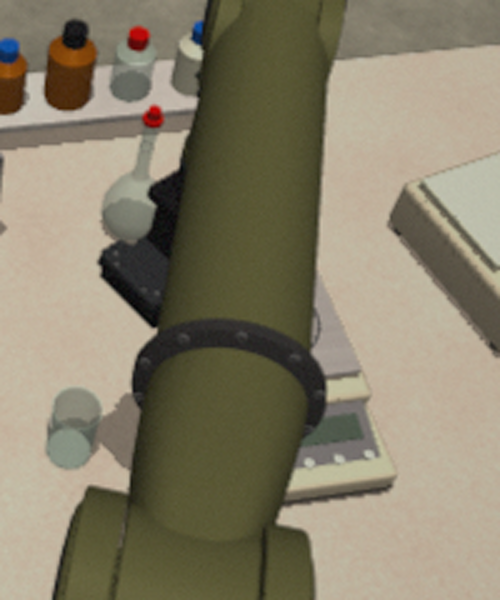

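Request:
carry_out([
  [-4, -2.6, 0],
  [-9, -5.8, 0],
  [-14, -9, 0],
  [-19, -12.3, 0],
  [-24, -15.5, 1],
], turn=[0, 0, 0, 0, 0], gripper=[0, 0, 0, 0, 0])

```text
time_s: 30.7
tool_pos: [0.4568, 0.0994, 0.2643]
tool_rot: [-179.9, -0.1, -63.0]
force: [2.1, -0.3, -0.7]
grip_width: 0.0008
```

Run:
```python
from h import *
print(rel(B(-.085,0,.19),-62.9))
```

```text
(array([-10.13,  -6.61,   7.41]), -0.002)
```

Request:
carry_out([
  [-4, -2.6, 2],
  [-8, -5.2, 4],
  [-10, -6.5, 6],
  [-10.1, -6.6, 7.4],
  [-10.1, -6.6, 7.4],
], turn=[0, 0, 0, 0, 0], gripper=[0, 0, 0, 0, 0])

```text
time_s: 31.32
tool_pos: [0.4687, 0.2167, 0.1886]
tool_rot: [179.8, -0.0, -63.0]
force: [-0.7, -0.6, -0.3]
grip_width: 0.0006
```

Run:
```python
from h import *
import pickle
o=telemetry.get_obs(); print(o['joint_velocities'].round(1),o['force'])
c=get_calibration("wrist");cv2.imwrite("pics/w28.png",read_camera("wrist")[:,:,::-1]);pickle.dump(c,open("c28.pkl","wb"))
theta_table([.6,.65],c)
im=read_camera("top")[:,:,::-1];cv2.imwrite("pics/t28.png",cv2.resize(im[180:300,310:410],None,fx=5,fy=5,interpolation=cv2.INTER_CUBIC))
im2=read_camera("side")[:,:,::-1];cv2.imwrite("pics/s28.png",cv2.resize(im2[80:320,300:500],None,fx=2.5,fy=2.5,interpolation=cv2.INTER_CUBIC))
print(rel(B(-.082,0,.052),-62.9))
```

```text
[ 1.1 -1.8 -0.1 -1.7 -0.4  0.4  0. ] [-0.69566953 -0.57743539 -0.31630526]
0.6 [172. 128.] [340. 128.]
0.65 [174. 133.] [339. 132.]
(array([-0.22, -0.4 , 13.85]), -0.003)
```

View pics/w28.png

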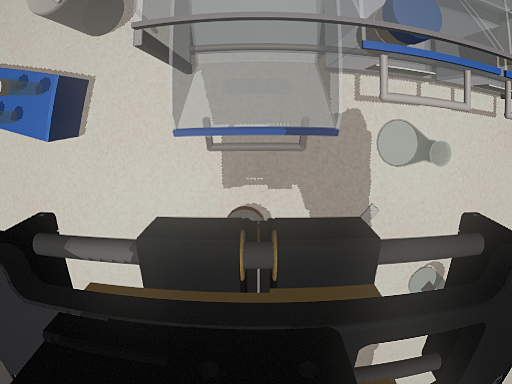

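View pics/t28.png

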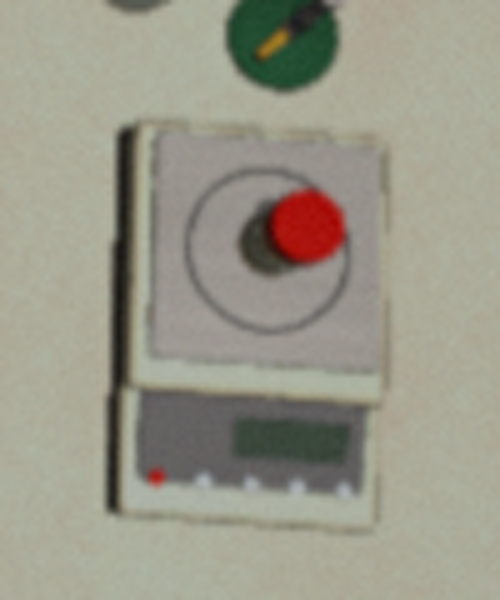

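View pics/s28.png

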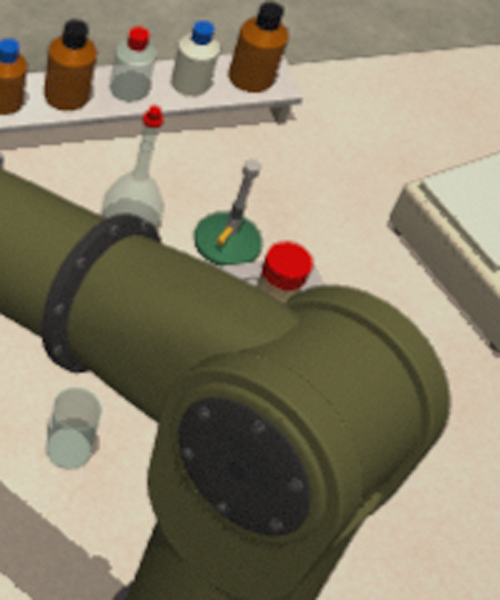

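Request:
carry_out([
  [-0.2, -0.4, 4],
  [-0.2, -0.4, 8],
  [-0.2, -0.4, 11.5],
  [-0.2, -0.4, 13.5],
  [-0.2, -0.4, 13.8],
], turn=[0, 0, 0, 0, 0], gripper=[0, 0, 0, 0, 0])

```text
time_s: 32.1
tool_pos: [0.4717, 0.2216, 0.0516]
tool_rot: [179.9, -0.0, -63.0]
force: [0.0, -0.4, -0.3]
grip_width: 0.0004
```

Run:
```python
from h import *
o=telemetry.get_obs(); print(o['joint_velocities'].round(1),o['force'])
for th in np.arange(.65,-.01,-.05):
    x=-60*np.cos(th)-102*np.sin(th)+60;z=-60*np.sin(th)+102*np.cos(th)+30
    print(round(th,2),rel(B(x/1e3-.0135,0,z/1e3-.0235))[0])
```

```text
[-1.5  0.7  0.3 -0.6  1.7 -2.  -1.4] [ 0.04665874 -0.37453213 -0.31392937]
0.65 [ 0.11 -1.95  0.02]
0.6 [ 0.11 -2.18 -0.52]
0.55 [ 0.11 -2.45 -1.05]
0.5 [ 0.11 -2.74 -1.57]
0.45 [ 0.11 -3.06 -2.07]
0.4 [ 0.11 -3.4  -2.55]
0.35 [ 0.11 -3.76 -3.02]
0.3 [ 0.11 -4.15 -3.46]
0.25 [ 0.11 -4.56 -3.89]
0.2 [ 0.11 -4.99 -4.3 ]
0.15 [ 0.11 -5.44 -4.68]
0.1 [ 0.11 -5.9  -5.05]
0.05 [ 0.11 -6.39 -5.38]
-0.0 [ 0.11 -6.89 -5.7 ]
```

Request:
carry_out([
  [0.1, -1, 0],
  [0.1, -1.8, 0],
  [0.1, -2.3, -0.4],
  [0.1, -2.6, -0.9],
  [0.1, -2.9, -1.4],
], turn=[0, 0, 0, 0, 0], gripper=[0, 0, 0, 0, 0])

```text
time_s: 32.72
tool_pos: [0.4945, 0.2325, 0.0655]
tool_rot: [179.4, -0.1, -62.9]
force: [-10.3, -6.4, 4.5]
grip_width: 0.0004
```

Request:
carry_out([
  [0, -0.3, -0.5],
  [0, -0.7, -1],
  [0, -1.1, -1.5],
  [0, -1.5, -2],
  [0, -1.9, -2.4],
], turn=[0, 0, 0, 0, 0], gripper=[0, 0, 0, 0, 0])

```text
time_s: 33.35
tool_pos: [0.5104, 0.2406, 0.0906]
tool_rot: [179.3, -0.2, -62.9]
force: [-16.0, -10.0, 15.8]
grip_width: 0.0008
```

Run:
```python
from h import *
o=telemetry.get_obs(); print(o['joint_velocities'].round(1),o['force'])
c=get_calibration("wrist");cv2.imwrite("pics/w30.png",read_camera("wrist")[:,:,::-1])
theta_table(np.arange(0,.66,.1),c)
```

```text
[-2.7  1.7  0.6 -6.3  0.6  5.   0.1] [-15.97627867  -9.99854475  15.80971152]
0.0 [ 91. 105.] [429. 106.]
0.1 [ 96. 133.] [424. 133.]
0.2 [102. 158.] [417. 158.]
0.3 [110. 180.] [409. 180.]
0.4 [118. 198.] [401. 198.]
0.5 [126. 212.] [393. 212.]
0.6 [134. 223.] [385. 222.]
```

View pics/w30.png

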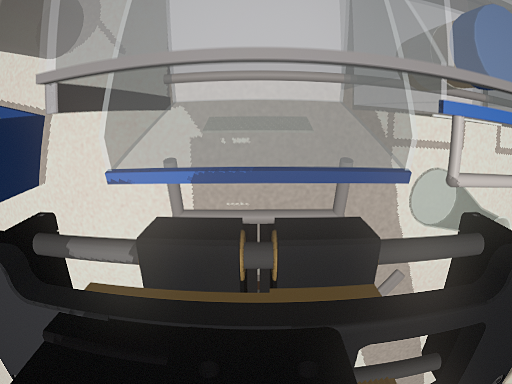

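Request:
carry_out([
  [0, 0, -0.4],
  [0, -0.3, -0.8],
  [0, -0.7, -1.2],
  [0, -1.1, -1.6],
  [0, -1.6, -2],
], turn=[0, 0, 0, 0, 0], gripper=[0, 0, 0, 0, 0])

```text
time_s: 34.02
tool_pos: [0.5295, 0.2509, 0.1102]
tool_rot: [-180.0, 0.0, -62.9]
force: [1.3, -0.0, -0.2]
grip_width: 0.0006
```

Run:
```python
from h import *
o=telemetry.get_obs(); print(o['joint_velocities'].round(1),o['force'],(o['tool_pos'][:2]-BAR)@UX,o['tool_pos'][2])
c=get_calibration("wrist");cv2.imwrite("pics/w31.png",read_camera("wrist")[:,:,::-1])
theta_table(np.arange(0,.36,.05),c)
```

```text
[-4.   3.1  1.4 -7.5  1.7  5.1 -0.3] [ 1.34914475 -0.03871636 -0.20792038] -0.017683389702583086 0.11018011641072589
0.0 [115. 148.] [405. 149.]
0.05 [117. 160.] [403. 160.]
0.1 [120. 171.] [401. 172.]
0.15 [122. 182.] [398. 182.]
0.2 [125. 192.] [395. 192.]
0.25 [128. 201.] [392. 201.]
0.3 [131. 209.] [389. 209.]
0.35 [135. 217.] [386. 217.]
```

View pics/w31.png

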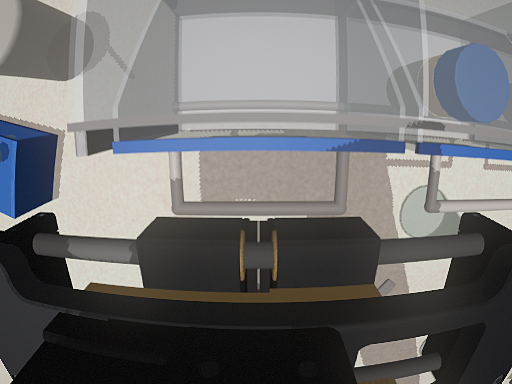

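Request:
carry_out([
  [0, -0.3, 0],
  [0, -0.5, 0],
  [0, -0.6, 0],
], turn=[0, 0, 0], gripper=[0, 0, 0])

```text
time_s: 34.45
tool_pos: [0.5333, 0.2528, 0.1096]
tool_rot: [179.8, -0.0, -62.9]
force: [-4.6, -3.5, 3.7]
grip_width: 0.001
```

Request:
carry_out([
  [0, 1.2, 0],
  [0, 2.5, -1],
  [0, 3.5, -4],
  [0, 4.5, -8],
  [0, 5, -11],
], turn=[0, 0, 0, 0, 0], gripper=[0, 0, 0, 0, 0])

```text
time_s: 35.08
tool_pos: [0.4895, 0.2307, 0.2212]
tool_rot: [-179.9, -0.1, -62.9]
force: [1.1, 0.4, -0.9]
grip_width: 0.0003
```

Request:
carry_out([
  [4, 1, 0],
  [9, 2, 0],
  [14, 2, 0],
  [18, 2, 0],
  [18, 2, 0],
], turn=[0, 0, 0, 0, 0], gripper=[0, 0, 0, 0, 0])

```text
time_s: 35.7
tool_pos: [0.5551, 0.0567, 0.2192]
tool_rot: [180.0, -0.0, -63.3]
force: [-0.5, 0.4, -0.9]
grip_width: 0.0004
```

Run:
```python
from h import *
o=telemetry.get_obs(); print(o['force'],o['tool_pos'],o['time_s'])
c=get_calibration("wrist");cv2.imwrite("pics/w32.png",read_camera("wrist")[:,:,::-1])
theta_table([0,.03],c)
im=read_camera("top")[:,:,::-1];cv2.imwrite("pics/t32.png",cv2.resize(im[100:300,140:420],None,fx=2.8,fy=2.8,interpolation=cv2.INTER_CUBIC))
im2=read_camera("side")[:,:,::-1];cv2.imwrite("pics/s32.png",cv2.resize(im2[80:320,110:440],None,fx=2.4,fy=2.4,interpolation=cv2.INTER_CUBIC))
```

```text
[-0.46849079  0.3995296  -0.9006012 ] [0.55513699 0.05669263 0.21920499] 35.7
0 [13. 86.] [126.  63.]
0.03 [14. 90.] [127.  67.]
```

View pics/w32.png

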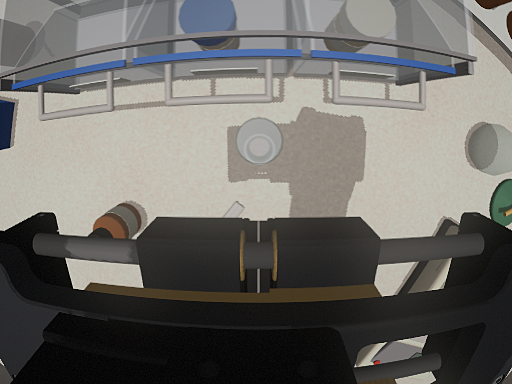

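View pics/t32.png

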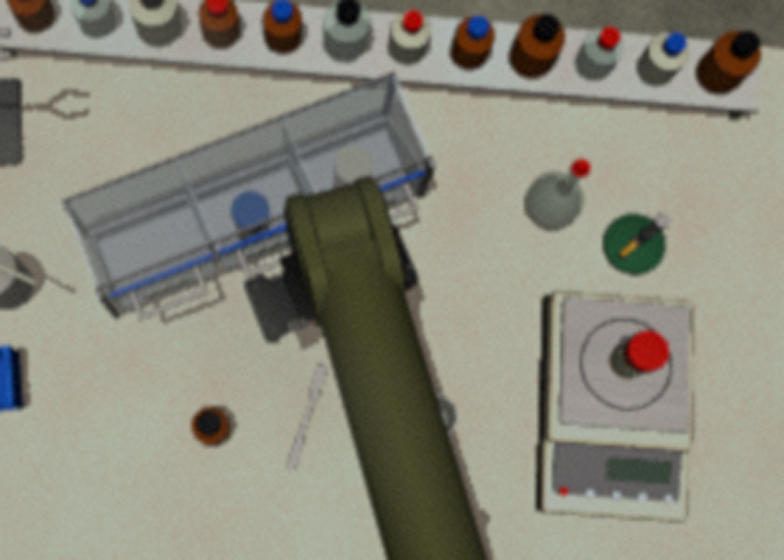

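View pics/s32.png

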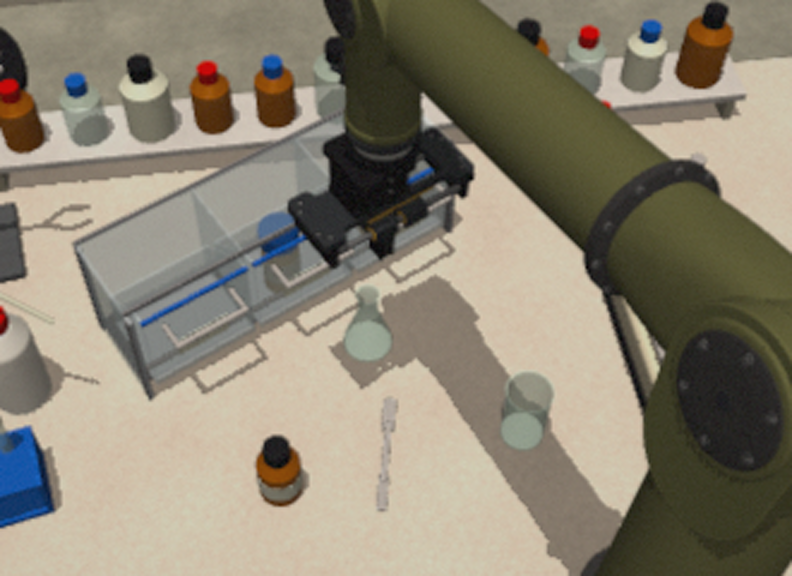

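Run:
```python
from h import *
print(on_z("top",371.4,225,.198), on_z("top",140+626/2.8,100+364/2.8,.088))
from cell import sign_off
print(sign_off(), telemetry.get_obs()['time_s'])
```

```text
[ 0.52949175 -0.34699867  0.198     ] [ 0.52532444 -0.34822635  0.088     ]
the job is handed in; nothing more can be done
the job is handed in; nothing more can be done
```

The red-capped jar is standing upright on the balance pan, the left bin is shut again, and the job is handed in at about 36 s of the 72 s allowed.

- **Glassware:** The brown bottle stood in front of the left bin. I moved it to about (0.40, 0.20), where it stands upright. The conical flask stood in front of the middle bin, so I left it alone.
- **Bin:** I pressed the left bin out by its handle to the stop. The camera fit gave 0.65 rad.
- **Jar:** I took it by the cap, let it swing nearly upright in a light grip, and set it down with about 5 N. The top camera then put its cap about 4 mm from the ring's centre, well inside the 60 mm radius.
- **Last checks:** The left bin's blue edge lay on its shut position to about 2 pixels. The other two bins were shut, everything I could see was standing, and the gripper was touching nothing.

These did not go cleanly:
- **Bottle grasp:** My first attempt missed because I lifted before the fingers had closed. It did not move the bottle.
- **Bin opening:** The first pull reached only about 0.25 rad, and the bin fell shut again. Two more tries missed the bar before the one that worked.
- **Fingertip position:** When I touched the bar, the fingertips proved to sit about 13 mm behind the reported TCP, not 8 mm ahead as the text says. I used my own measurement.
- **Jar release:** The jar was still leaning a little when I let go, and it settled upright on its own.
- **Bin closing:** The push on the handle reached about 25 N at one point before I eased it off. The bin then dropped shut by itself, and I pressed it lightly.

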